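# Load the mill jar with grinding pellets through a funnel

## Task

Lift the orange funnel out of its white stand and put it, spout down, in the neck of the glass jar. Then take the steel scoop by its black handle and pour all six ceramic grinding pellets through the funnel into the jar, and set the empty scoop back down level on the blue mat. Last, put the funnel back in its white stand, leaving the jar upright with all six pellets in it and the timer, the amber bottle and the staining jar undisturbed.

Things in the scene. Friction and masses are not known exactly. Their poses are not given: they have to be found in the camera images.
- funnel: Orange funnel, 120 g, 92 mm tall. Origin: centre of the spout's lower end; z up its axis. Spout 45 mm outside, 38 bore, 40 long; above it a flat flange, 68 across, it rests on; then a cone to the mouth, 132 mm outside, 126 inside. Two ears along its +x and -x. Starts upright in the stand, spout end 20 mm above the bench, ears along y +-40 deg. Home in jar: spout end 70 mm above its underside.
- funnel_ear_a (a point): Centre of the funnel's ear a, 83 mm from the axis along the funnel's +x, 77 mm above the spout's end. Each ear is a plate 12 mm thick (in funnel y), 62 to 104 mm from the axis, 62 to 92 mm above the spout's end: pinch it from above on its two flat faces, with about 30 N as the funnel hangs off to one side.
- funnel_ear_b (a point): Centre of the other, like ear, 83 mm along the funnel's -x, 77 mm above the spout's end.
- funnel_mouth (a point): Centre of the funnel's mouth, level with its rim, 92 mm above the spout's lower end.
- stand: Fixed white plastic square collar, 60 mm tall, 72 mm square on a 90 mm foot, with an open 56 mm square hole: the funnel's resting place (its spout end then 20 mm above the bench). Origin: centre of its underside on the bench. Stand and jar may stand either way round: one in the middle, the other on the robot's left.
- jar: Loose clear glass jar, 0.55 kg, empty, 92 mm across, 110 mm tall, with a narrower neck 66 mm outside and 56 mm inside. It stands upright. Origin: centre of its underside; inner floor 6 mm up. The shoulder narrows from z = 74 to 92 mm.
- jar_rim (a point): Centre of the jar's mouth, level with its rim, 110 mm above the jar's underside.
- scoop: Open steel scoop, 0.28 kg, holding the six pellets (0.1 kg). Origin: underside; x points to the open pouring lip, z up. Tray 92 mm wide, walls 42 mm tall, flat floor 4 mm thick from x = -75 to +35 mm, then a 20 deg ramp up to the lip at x = 83 mm, where the walls narrow to about 58 mm. The pellets roll freely on it: carry it level and smoothly; tipping it lip-down by 50 deg empties it.
- scoop_grip (a point): Where to grip the scoop's black handle: scoop x = -30 mm, y = 0, 77 mm above its underside. The handle is an upright fin on the middle line, 12 mm thick (in scoop y), x = -75 to -5 mm, z = 58 to 98 mm: pinch it on its flat faces with about 40 N, from straight above or leaning in the scoop's x-z plane. Loaded balance point near x = -15 mm.
- scoop_lip (a point): Middle of the pouring lip's edge: scoop x = 83 mm, 21 mm above the underside.
- mat: Fixed blue mat, 210 by 140 by 3 mm, on the robot's right; the scoop starts on it (lip towards the robot's left, give or take 28 deg) and must return to it. Origin: centre of its underside on the bench; x along its long side. The scoop's origin rests 3 mm above the mat's origin.
- piece1: Loose ceramic grinding pellet (a short round-ended rod), 18 mm across, 26 mm long, 17 g, terracotta red. Origin: its centre. Starts lying in the scoop; rolls easily.
- piece2: Loose ceramic grinding pellet (a short round-ended rod), 18 mm across, 26 mm long, 17 g, white. Origin: its centre. Starts lying in the scoop; rolls easily.
- piece3: Loose ceramic grinding pellet (a short round-ended rod), 18 mm across, 26 mm long, 17 g, terracotta red. Origin: its centre. Starts lying in the scoop; rolls easily.
- piece4: Loose ceramic grinding pellet (a short round-ended rod), 18 mm across, 26 mm long, 17 g, white. Origin: its centre. Starts lying in the scoop; rolls easily.
- piece5: Loose ceramic grinding pellet (a short round-ended rod), 18 mm across, 26 mm long, 17 g, terracotta red. Origin: its centre. Starts lying in the scoop; rolls easily.
- piece6: Loose ceramic grinding pellet (a short round-ended rod), 18 mm across, 26 mm long, 17 g, white. Origin: its centre. Starts lying in the scoop; rolls easily.
- reagent: Bystander: amber glass bottle with black cap, 60 mm across, 150 mm tall, beyond the work. Origin: centre of its underside.
- coplin: Bystander: clear glass staining jar with lid and slides, 64 by 80 by 99 mm, beyond the work. Origin: centre of its underside.
- timer: Bystander: white desk timer, 30 by 75 by 60 mm, beyond the work. Origin: centre of its underside.
Not all that is in view belongs to the job. What is shaped like the scoop but purple is not meant. Leave any turquoise look-alike of the funnel alone.

How it is judged (in metres and radians):
On the way, in this order (a step that is already met when the one before it is completed fails the run):
1. The funnel sits upright in the jar's neck, spout down, let go (horizontal distance between funnel and jar_rim below 0.012 m and z of funnel in the frame of jar between 0.05 and 0.076 m and angle between funnel's own z axis and vertical below 0.12 rad and contact force between the fingers and funnel below 0.3 N), for 0.2 s.
2. The scoop is tipped with its lip above the mouth of the funnel, which sits in the jar (horizontal distance between funnel and jar_rim below 0.012 m and z of funnel in the frame of jar between 0.05 and 0.076 m and angle between funnel's own z axis and vertical below 0.12 rad and angle between scoop's own z axis and vertical above 0.4 rad and horizontal distance between scoop_lip and funnel_mouth below 0.065 m and z of scoop_lip in the frame of funnel_mouth above -0.02 m), for 0.05 s.
3. All six pellets are in the jar while the funnel still sits in its neck (horizontal distance between funnel and jar_rim below 0.012 m and z of funnel in the frame of jar between 0.05 and 0.076 m and angle between funnel's own z axis and vertical below 0.12 rad and horizontal distance between each of piece1, piece2, piece3, piece4, piece5, piece6 and jar below 0.044 m and z of each of piece1, piece2, piece3, piece4, piece5, piece6 in the frame of jar below 0.085 m), for 0.1 s.
4. The scoop is back on the blue mat, level, let go (horizontal distance between scoop and mat below 0.05 m and z of scoop in the frame of mat below 0.008 m and angle between scoop's own z axis and vertical below 0.08 rad and contact force between the fingers and scoop below 0.3 N), for 0.2 s.
At the end, for the whole second after the job is handed in: All six pellets are inside the upright jar (below its neck, jar within 0.08 rad of upright); the funnel is back in the white stand (within 12 mm of its axis, spout end below 26 mm, within 0.12 rad of upright); the scoop lies level on the blue mat (within 50 mm of its centre); all at rest (horizontal distance between each of piece1, piece2, piece3, piece4, piece5, piece6 and jar below 0.044 m and z of each of piece1, piece2, piece3, piece4, piece5, piece6 in the frame of jar below 0.085 m and angle between each of jar, scoop's own z axis and vertical below 0.08 rad and horizontal distance between funnel and stand below 0.012 m and z of funnel in the frame of stand below 0.026 m and angle between funnel's own z axis and vertical below 0.12 rad and horizontal distance between scoop and mat below 0.05 m and z of scoop in the frame of mat below 0.008 m and linear speed of each of funnel, scoop, jar below 0.02 m/s); the robot touches nothing.
It fails at once if the jar is tipped by more than 0.3 rad (angle between jar's own z axis and vertical above 0.3 rad).
It fails at once if the amber bottle is moved by more than 20 mm (distance of reagent from where it was at the start of the episode above 0.02 m).
It fails at once if the staining jar is moved by more than 20 mm (distance of coplin from where it was at the start of the episode above 0.02 m).
It fails at once if the timer is moved by more than 20 mm (distance of timer from where it was at the start of the episode above 0.02 m).
It also fails if it takes over 72 s, if anything falls off the work surface, if the arm or the gripper's body presses on something with over 40 N, if the wrist force passes 120 N, or if a joint passes its speed limit or range.

## Robot

A 6-joint arm with a two-finger parallel gripper is mounted at the origin on the work surface. World frame = base frame: x ahead of the robot, y to its left, z up, the work surface at z = 0. Lengths are in mm, angles in rad, forces in N, time in s.
With the tool pointing down it reaches from about 300 to 775 mm from the base axis. Payload 14.6 kg.
Tool frame: the origin (TCP) lies between the finger pads; the fingertips stand 17 mm ahead of it and the grasp point (between the pads) lies 2 mm behind it (manip.tip_reach is the distance from the TCP to the fingertips, in mm); z points along the fingers, y is the line along which they close (so a half turn about z gives the same grasp; the last joint's range is limited). The gripper opens to 94 mm and grips with 3 to 60 N. Pads are 16 mm wide; open, the fingers measure 119 mm over their backs; the gripper's body (75 mm by 177 mm) begins 78 mm behind the grasp point.
Start: joints at [-1.228, 0.3, 1.521, -0, 1.321, -0.067], TCP at [219.126, -504.453, 222.446] pointing down, gripper open.
Joint ranges: [-3.03, 3.03], [-0.79, 2.21], [0.23, 2.52], [-1.04, 4.18], [0, 3.07], [-2.55, 2.55]. Speed limits (rad/s): [2.22, 2.22, 2.57, 3.14, 3.14, 3.14].

## Interface

Orientations are given as [roll, pitch, yaw] about the fixed x, y, z axes, in that order (R = Rz(yaw) Ry(pitch) Rx(roll)).
In Python, from cell import manip, viewer gives the robot as it stands.
- The arm moves only by the tool apply_moves, never from a script. Its argument "moves" is a list of rows, each a list of 3 entries, a list of its own where there are three numbers: the shift along the tool's x, y, z each as a share of 0.25 m, from -1 to 1, then the turn, a rotation vector about the tool's x, y, z each as a share of pi rad, from -1 to 1, then the closure, from 0 (fully open) to 1 (shut). In form: [[[dx, dy, dz], [wx, wy, wz], grip], ...]. A call has 1 to 12 rows; each row is the pose to reach, as a shift and turn from the pose commanded when the call began, along the tool's axes at that moment, turning the shorter way round; what a row does not reach only later rows make up. A row lasts 1/12 s, in which the tool goes at most 41.7 mm and 7.16 degrees, less where a joint would pass 70% of its speed; a pose out of reach is approached as far as the arm can. A call with a number of a shift or a turn outside -1 to 1 is refused whole. A call with a gripper value outside its range is refused whole. The fingers move at their own pace and stop on an object; "squeeze" is the grip in N (left out, the last holds). Time passes only in rows, so rows that repeat a pose let the fingers close. It gives the time, the measured TCP pose, the force, the opening and the grip force at its end, in the units of the state.
- manip.read_state(): the state, without advancing time (a new reading comes with each control period).
- viewer.camera(name): name is "scene" or "top"; returns the picture (400x640x3 uint8, blue, green, red); there is no depth.
- viewer.camera_info(name): a dict with "camera_matrix" (3x3 intrinsics, pixels), "k1" (the pictures are not rectified: a ray, as slopes to the right and down, at radius r is drawn at 1 + k1 r^2 times it, then the intrinsics apply), "R" (3x3) and "t" (3): a world point X has camera coordinates R X + t. Camera axes: x right, y down, z forward; pixel columns grow to the right and rows downward; lengths in mm; the calibration is good to about 2 mm. A picture is of the moment at which its call begins. camera_info takes no time and is no camera call.
- manip.sign_off(): hands the job in; it is judged then, once.
The state is a dict: "clock": time; "joints": joint angles; "qd": joint speeds; "effort": joint torques, N m; "eef_pos": TCP position; "eef_rot": TCP orientation; "wrist_force": force on the tool from outside, world axes, zero at the start; "moment": the same for the moment, N m; "finger_gap": finger opening in mm; "finger_force": force on a finger pad.
Only numpy, scipy, OpenCV 4.12 (cv2) and the standard library are available. Lean on these libraries where they do the work, as an engineer would, in place of code of your own. Each camera call takes 0.05 s, during which the arm holds its last target. There are 200 camera calls.

## Working session

There is one attempt and no reset: what is moved stays moved. The work goes in short steps, Python scripts to look and compute and a tool call to move; the robot and the scene stay as the last step left them, time stands still between calls to the robot, and variables do not carry over. Pictures are saved under pics/ and viewed, at most 10 in all, crops included, and the job is handed in when it is done.

Besides the shell and the picture viewer there is one more tool, called after "Request:" in YAML: its name, and indented under it one key for each argument. apply_moves: Moves the arm, as the interface text tells. Shift numbers are shares of 0.25 m and turn numbers shares of pi rad, none past 1 either way. Its arguments: {"type":"object","properties":{"moves":{"type":"array"},"squeeze":{"type":"number"}},"required":["moves"]}

```bash
mkdir -p pics; ls
python3 - <<'E'
from cell import manip, viewer
import cv2
for n in("scene","top"):
    im=viewer.camera(n); cv2.imwrite(f"pics/{n}0.png",im)
    i=viewer.camera_info(n); print(n,i)
print(manip.read_state())
E
```

```text
pics
scene {'camera_matrix': array([[405.37202725,   0.        , 320.78319198],
       [  0.        , 405.37202725, 203.46855056],
       [  0.        ,   0.        ,   1.        ]]), 'k1': -0.1035339703711083, 'R': array([[ 0.31093353,  0.9504293 , -0.00211728],
       [ 0.8261633 , -0.2713798 , -0.49376837],
       [-0.46986652,  0.15177992, -0.86959089]]), 't': array([-203.75238151, -388.66307449, 1428.07288892])}
top {'camera_matrix': array([[385.0190744 ,   0.        , 322.99082996],
       [  0.        , 385.0190744 , 204.15819453],
       [  0.        ,   0.        ,   1.        ]]), 'k1': -0.0599381006133859, 'R': array([[ 0.00924996, -0.99942023,  0.03276652],
       [-0.99639387, -0.0119759 , -0.08399898],
       [ 0.08434269, -0.03187137, -0.99592697]]), 't': array([  2.55934661, 524.8858173 , 850.12183718])}
{'clock': 0.1, 'joints': array([-1.22764000e+00,  3.00404416e-01,  1.52149314e+00,  8.43941671e-06,
        1.32064032e+00, -6.65762732e-02]), 'qd': array([-0.00100238, -0.00163151, -0.00206451, -0.00064396,  0.00147459,
       -0.00096106]), 'effort': array([ 4.05109429e-03, -5.32631207e+01, -3.53281975e+01,  7.10032973e-02,
        2.34478764e-02, -1.05652928e-04]), 'eef_pos': array([ 219.04640471, -504.2882214 ,  221.9600871 ]), 'eef_rot': array([-3.14065008e+00, -7.10391340e-05,  4.09730469e-01]), 'wrist_force': array([-0.1610349 , -0.11474476, -0.02628087]), 'moment': array([ 0.00483301, -0.01530935,  0.02956318]), 'finger_force': 0.0, 'finger_gap': 93.64210117636578}
```

View pics/scene0.png

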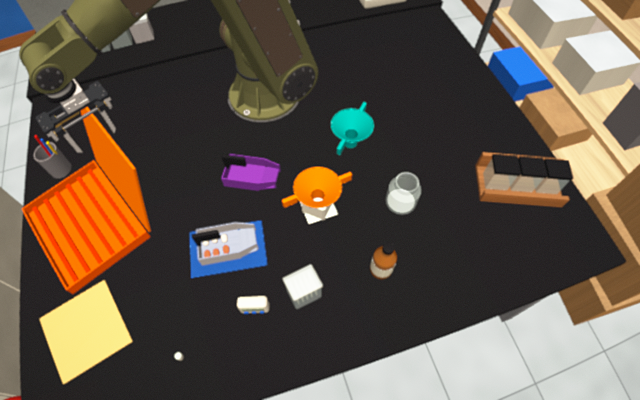

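View pics/top0.png

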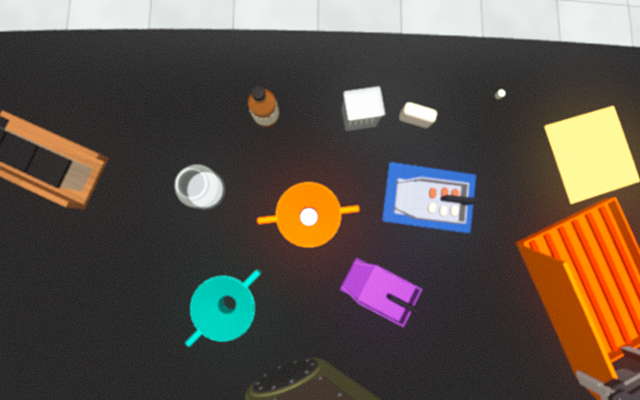

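The top view shows the orange funnel at (308,214) and its turquoise look-alike at (222,308). The steel scoop is on the blue mat at (430,200), with a purple look-alike at (382,292). The jar is at (200,187). By the description I want the orange funnel and the steel scoop, so next is a close crop to check that and to measure.

```bash
cat > h.py <<'E'
import numpy as np, cv2
from cell import manip, viewer
from scipy.spatial.transform import Rotation as Ro
def cam(n):
    i=viewer.camera_info(n); return i['camera_matrix'],i['k1'],i['R'],i['t']
def px2w(n,u,v,z):
    K,k,R,t=cam(n); p=np.linalg.inv(K)@[u,v,1.]; d=p[:2]; s=d.copy()
    for _ in range(20): s=d/(1+k*(s@s))
    r=R.T@np.r_[s,1]; c=-R.T@t; return c+r*(z-c[2])/r[2]
def w2px(n,X):
    K,k,R,t=cam(n); X=np.atleast_2d(X)@R.T+t; s=X[:,:2]/X[:,2:]
    s=s*(1+k*(s**2).sum(1))[:,None]; return s@K[:2,:2].T+K[:2,2]
def rows(pos,R,ref=None):
    """shift, turn (shares) from the current pose (or ref=(pos,R)) to target"""
    s=manip.read_state()
    p0,R0=ref if ref else (s['eef_pos'],Ro.from_euler('xyz',s['eef_rot']).as_matrix())
    return np.round(R0.T@(np.array(pos)-p0)/250,4), np.round(Ro.from_matrix(R0.T@R).as_rotvec()/np.pi,4)
def down(yaw):  # tool z down, tool y along world yaw direction
    y=np.array([np.cos(yaw),np.sin(yaw),0]); z=np.array([0,0,-1.]); return np.c_[np.cross(y,z),y,z]
E
python3 - <<'E'
import cv2,numpy as np
t=cv2.imread('pics/top0.png');s=cv2.imread('pics/scene0.png')
a=cv2.resize(t[150:255,165:485],None,fx=2.5,fy=2.5,interpolation=cv2.INTER_CUBIC)
b=cv2.resize(s[155:282,180:440],None,fx=2.5,fy=2.5,interpolation=cv2.INTER_CUBIC)
o=np.zeros((a.shape[0]+b.shape[0],800,3),np.uint8);o[:a.shape[0],:a.shape[1]]=a;o[a.shape[0]:,:b.shape[1]]=b
print(a.shape,b.shape);cv2.imwrite('pics/c0.png',o)
hsv=cv2.cvtColor(t,cv2.COLOR_BGR2HSV)
for n,lo,hi,(x0,x1,y0,y1) in[('funnel',(8,150,120),(22,255,255),(240,375,170,260)),('mat',(100,150,80),(125,255,255),(370,490,150,245))]:
    m=cv2.inRange(hsv,lo,hi);M=np.zeros_like(m);M[y0:y1,x0:x1]=m[y0:y1,x0:x1]
    c=max(cv2.findContours(M,0,2)[0],key=cv2.contourArea);print(n,cv2.minAreaRect(c),cv2.boundingRect(c))
    if n=='funnel':
        o=cv2.morphologyEx(M,cv2.MORPH_OPEN,np.ones((15,15)));c=max(cv2.findContours(o,0,1)[0],key=cv2.contourArea);print(cv2.fitEllipse(c))
        e=cv2.subtract(M,cv2.dilate(o,np.ones((5,5))))
        n_,l,st,ce=cv2.connectedComponentsWithStats(e);print(st,ce)
        K=np.zeros_like(M)
d=cv2.inRange(hsv,(0,0,0),(180,255,60));m=np.zeros_like(d);m[185:215,425:490]=d[185:215,425:490]
E
```

```text
(262, 800, 3) (318, 650, 3)
funnel ((307.86968994140625, 214.21951293945312), (84.64195251464844, 67.04180145263672), 30.699722290039062) (256, 181, 104, 67)
((308.0327453613281, 214.19395446777344), (64.65897369384766, 66.10783386230469), 0.1275659203529358)
[[     0      0    640    400 255782]
 [   342    204     18     11    105]
 [   256    215     19     10    113]] [[319.51141988 199.48731732]
 [350.57142857 208.93333333]
 [264.77876106 219.44247788]]
mat ((429.4609680175781, 197.2696990966797), (89.9156723022461, 59.72385787963867), 8.246320724487305) (383, 162, 93, 71)
```

View pics/c0.png

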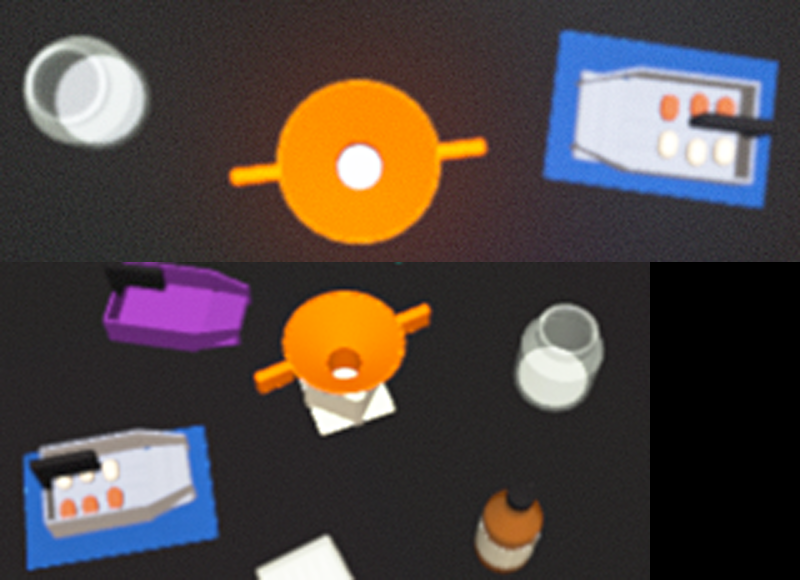

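The crop confirms the choice: the orange funnel sits in the white stand with its ears at crop (255,175) and (465,148). The jar's rim is near crop (67,81), and the steel scoop's handle runs from (691,118) to (775,128). I'll turn these into positions and check them by overlay.

```bash
cat > m.py <<'E'
from h import *
f=px2w('top',308.03,214.19,112); print('funnel',f)
a=px2w('top',350.6,208.9,112);b=px2w('top',264.8,219.4,112);print('ears',a,b,np.linalg.norm(a-b),np.degrees(np.arctan2(*(a-b)[1::-1])))
T=lambda u,v:(165+u/2.5,150+v/2.5)
S=lambda u,v:(180+u/2.5,155+(v-262)/2.5)
print('jar top',px2w('top',*T(67,81),110),'base',px2w('top',*T(101,93),6),'scene rim',px2w('scene',*S(570,334),110),'base',px2w('scene',*S(553,378),6))
print('mat',px2w('top',429.46,197.27,3))
h0=px2w('top',*T(690,120),101);h1=px2w('top',*T(775,127),101);print('handle top',h0,h1,np.linalg.norm(h0-h1))
g0=px2w('scene',*S(97,452),101);g1=px2w('scene',*S(32,462),101);print('handle scene',g0,g1,np.linalg.norm(g0-g1))
for p,z in[((581,73),45),((577,159),45),((757,84),45),((750,184),45)]:print('tray',px2w('top',*T(*p),z))
E
python3 m.py
```

```text
funnel [496.47231178  41.12474054 112.        ]
ears [508.20766569 -45.25345972 112.        ] [484.95117198 128.15287808 112.        ] 174.9589165726403 -82.36132389689438
jar top [558.65496187 278.80027522 110.        ] base [562.16727682 279.2616719    6.        ] scene rim [563.57130389 282.93907569 110.        ] base [559.66402791 283.41005784   6.        ]
mat [ 545.7012373  -242.72247553    3.        ]
handle top [ 534.06440577 -236.59141727  101.        ] [ 529.10178941 -309.91161091  101.        ] 73.48794701253577
handle scene [ 538.42264182 -241.62853763  101.        ] [ 528.67373127 -309.37491569  101.        ] 68.4442327563974
tray [ 580.92617505 -157.17182249   45.        ]
tray [ 503.7989266  -152.99352132   45.        ]
tray [ 573.52417232 -318.62693247   45.        ]
tray [ 482.97213979 -310.06412424   45.        ]
```

Run:
```python
from h import *
R=down(np.radians(7.6))
for z in(200,98): print(rows([507.5,-41.2,z],R))
```

```text
(array([ 1.7962, -1.2393,  0.0891]), array([-2.000e-04, -2.000e-04, -4.118e-01]))
(array([ 1.7962, -1.2389,  0.4971]), array([-2.000e-04, -2.000e-04, -4.118e-01]))
```

Request:
apply_moves:
  moves:
    - [[0.95, -0.65, 0.0], [0, 0, -0.41], 0.45]
    - [[0.95, -0.65, 0.0], [0, 0, -0.41], 0.45]
    - [[0.95, -0.65, 0.0], [0, 0, -0.41], 0.45]
    - [[0.95, -0.65, 0.0], [0, 0, -0.41], 0.45]
    - [[0.95, -0.65, 0.0], [0, 0, -0.41], 0.45]
    - [[0.95, -0.65, 0.0], [0, 0, -0.41], 0.45]
    - [[0.95, -0.65, 0.0], [0, 0, -0.41], 0.45]
    - [[0.95, -0.65, 0.0], [0, 0, -0.41], 0.45]
    - [[0.95, -0.65, 0.0], [0, 0, -0.41], 0.45]
    - [[0.95, -0.65, 0.0], [0, 0, -0.41], 0.45]
    - [[0.95, -0.65, 0.0], [0, 0, -0.41], 0.45]
    - [[0.95, -0.65, 0.0], [0, 0, -0.41], 0.45]

```text
clock: 1.1
eef_pos: [372.2, -260.6, 222.2]
eef_rot: [-3.141, -0.0, 1.7]
wrist_force: [-0.1, 0.6, -0.5]
finger_gap: 51.7
finger_force: 0.0
```

Run:
```python
from h import *
R=down(np.radians(7.6))
for z in(150,98): print(rows([507.5,-41.2,z],R))
```

```text
(array([0.8005, 0.65  , 0.289 ]), array([-0.0001, -0.0001, -0.0011]))
(array([0.8004, 0.6501, 0.497 ]), array([-0.0001, -0.0001, -0.0011]))
```

Request:
apply_moves:
  moves:
    - [[0.8, 0.65, 0.15], [0, 0, 0], 0.45]
    - [[0.8, 0.65, 0.15], [0, 0, 0], 0.45]
    - [[0.8, 0.65, 0.15], [0, 0, 0], 0.45]
    - [[0.8, 0.65, 0.15], [0, 0, 0], 0.45]
    - [[0.8, 0.65, 0.15], [0, 0, 0], 0.45]
    - [[0.8, 0.65, 0.15], [0, 0, 0], 0.45]
    - [[0.8, 0.65, 0.15], [0, 0, 0], 0.45]
    - [[0.8, 0.65, 0.15], [0, 0, 0], 0.45]
    - [[0.8, 0.65, 0.289], [0, 0, 0], 0.45]
    - [[0.8, 0.65, 0.289], [0, 0, 0], 0.45]
    - [[0.8, 0.65, 0.289], [0, 0, 0], 0.45]

```text
clock: 2.02
eef_pos: [507.0, -42.7, 149.7]
eef_rot: [-3.139, -0.001, 1.696]
wrist_force: [0.0, -0.9, -0.4]
finger_gap: 51.5
finger_force: 0.0
```

Run:
```python
from h import *
R=down(np.radians(7.6))
print(rows([507.5,-41.2,98],R))
t=viewer.camera('top');s=viewer.camera('scene')
a=cv2.resize(t[150:270,230:430],None,fx=4,fy=4,interpolation=2)[:480,:400*2]
a=cv2.resize(t[165:265,240:400],None,fx=3,fy=3,interpolation=2)
b=cv2.resize(s[130:230,250:410],None,fx=3,fy=3,interpolation=2)
cv2.imwrite('pics/c1.png',np.vstack([a,b]))
```

```text
(array([0.0057, 0.0033, 0.2069]), array([-0.0009, -0.0002, -0.0024]))
```

View pics/c1.png

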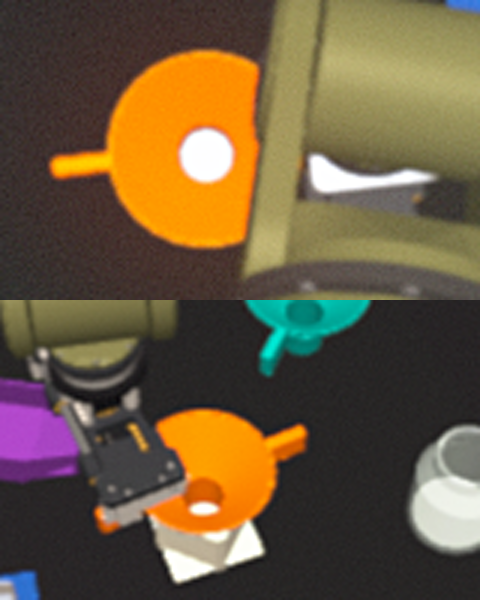

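The gripper hangs over ear a, whose tip shows at scene crop (105,517), and the funnel has not moved. Now I descend and pinch.

Request:
apply_moves:
  moves:
    - [[0.004, 0.003, 0.08], [0, 0, 0], 0.45]
    - [[0.004, 0.003, 0.14], [0, 0, 0], 0.45]
    - [[0.004, 0.003, 0.205], [0, 0, 0], 0.45]
    - [[0.004, 0.003, 0.205], [0, 0, 0], 0.45]
    - [[0.004, 0.003, 0.205], [0, 0, 0], 1]
    - [[0.004, 0.003, 0.205], [0, 0, 0], 1]
    - [[0.004, 0.003, 0.205], [0, 0, 0], 1]
    - [[0.004, 0.003, 0.205], [0, 0, 0], 1]
    - [[0.004, 0.003, 0.205], [0, 0, 0], 1]
    - [[0.004, 0.003, 0.205], [0, 0, 0], 1]
    - [[0.004, 0.003, 0.205], [0, 0, 0], 1]
    - [[0.004, 0.003, 0.205], [0, 0, 0], 1]
  squeeze: 32

```text
clock: 3.12
eef_pos: [508.8, -40.7, 99.2]
eef_rot: [3.141, 0.0, 1.698]
wrist_force: [-0.3, -0.4, 3.0]
finger_gap: 11.6
finger_force: 32.0
```

Request:
apply_moves:
  moves:
    - [[0, 0, -0.04], [0, 0, 0], 1]
    - [[0, 0, -0.1], [0, 0, 0], 1]
    - [[0, 0, -0.18], [0, 0, 0], 1]
    - [[0, 0, -0.26], [0, 0, 0], 1]
    - [[0, 0, -0.34], [0, 0, 0], 1]
    - [[0, 0, -0.42], [0, 0, 0], 1]
    - [[0, 0, -0.48], [0, 0, 0], 1]
    - [[0, 0, -0.48], [0, 0, 0], 1]
    - [[0, 0, -0.48], [0, 0, 0], 1]

```text
clock: 3.87
eef_pos: [508.7, -40.7, 219.3]
eef_rot: [3.141, 0.0, 1.698]
wrist_force: [-0.1, -0.1, -2.2]
finger_gap: 11.7
finger_force: 32.0
```

Run:
```python
from h import *
t=viewer.camera('top');s=viewer.camera('scene')
st=manip.read_state();p=st['eef_pos'];R=Ro.from_euler('xyz',st['eef_rot']).as_matrix();print(p,st['eef_rot'],st['finger_gap'])
# predicted funnel axis if rigid: axis = ear + 83*tool? 
d=-np.array([np.cos(np.radians(-82.4)),np.sin(np.radians(-82.4)),0])
ax=np.array([508.8,-40.7,0]);off=np.array([496.5,41.1,0])-ax
c=p+off; zs=20+p[2]-99.2
print('pred spout',c[:2],zs)
def ring(n,im,c,r,z,col):
    a=np.linspace(0,2*np.pi,60);P=np.c_[c[0]+r*np.cos(a),c[1]+r*np.sin(a),0*a+z]
    for u in w2px(n,P): cv2.circle(im,tuple(np.round((u-o)*4).astype(int)),1,col,-1)
out=[]
for n,im,(x0,y0,w,h) in[('top',t,(215,150,190,75)),('scene',s,(245,95,190,75))]:
    o=np.array([x0,y0]);b=cv2.resize(im[y0:y0+h,x0:x0+w],None,fx=4,fy=4,interpolation=2)
    ring(n,b,c,66,zs+92,(255,0,0));ring(n,b,c,19,zs,(0,255,0)) if n=='top' else None
    if n=='scene': ring(n,b,c,22.5,zs,(0,255,0))
    out.append(b)
cv2.imwrite('pics/c2.png',np.vstack(out))
```

```text
[508.24099244 -40.66605316 217.92205792] [-3.14008902e+00 -3.80483622e-04  1.69788464e+00] 12.168007564887645
pred spout [495.94099244  41.13394684] 138.72205792169336
```

View pics/c2.png

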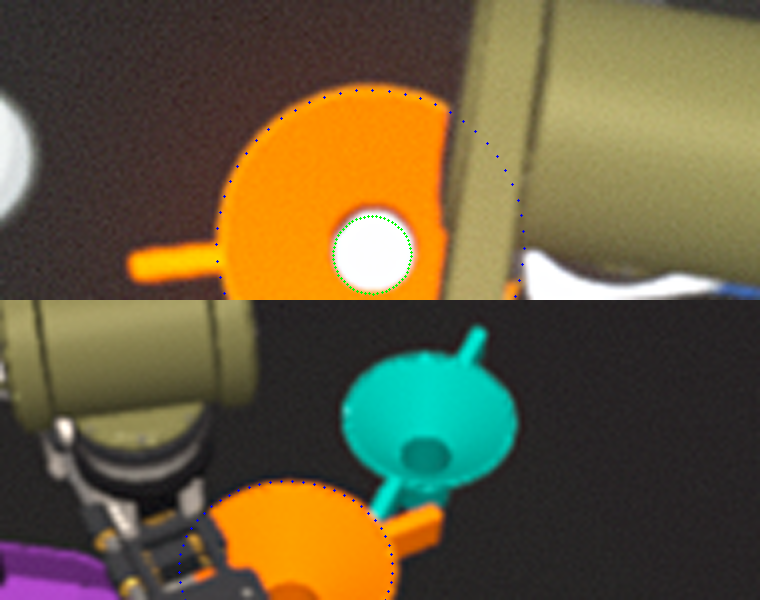

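The overlay agrees: the funnel hangs level and rigid in the grip, with the rim and bore rings on their pixels. I'll check the jar and scoop estimates the same way on the first pictures.

Run:
```python
from h import *
t=cv2.imread('pics/top0.png');s=cv2.imread('pics/scene0.png')
def draw(n,b,P,o,f,col,line=False):
    q=np.round((w2px(n,P)-o)*f+f/2).astype(int)
    if line: cv2.polylines(b,[q],False,col,1)
    else:
        for u in q: b[max(0,min(u[1],b.shape[0]-1)),max(0,min(u[0],b.shape[1]-1))]=col
a=np.linspace(0,2*np.pi,60)
ring=lambda c,r,z:np.c_[c[0]+r*np.cos(a),c[1]+r*np.sin(a),0*a+z]
J=(561,281);y=np.radians(85);ex=np.array([np.cos(y),np.sin(y),0]);ey=np.array([-np.sin(y),np.cos(y),0]);O=np.array([536,-234.6,3])
L=lambda P:[O+p[0]*ex+p[1]*ey+[0,0,p[2]] for p in P]
top=[(-75,-46,42),(35,-46,42),(35,46,42),(-75,46,42),(-75,-46,42)];fl=[(-75,-46,0),(35,-46,0),(83,-29,21),(83,29,21),(35,46,0)]
hd=[(-75,0,98),(-5,0,98),(-5,0,58)]
out=[]
for n,im,jb,sb in[('top',t,(165,155),(380,155)),('scene',s,(370,160),(180,205))]:
    r=[]
    for k,(x0,y0) in enumerate((jb,sb)):
        w,h=(70,70) if k==0 else (100,70)
        b=cv2.resize(im[y0:y0+h,x0:x0+w],None,fx=4,fy=4,interpolation=2);o=np.array([x0,y0])
        if k==0: draw(n,b,ring(J,33,110),o,4,(0,0,255));draw(n,b,ring(J,46,74),o,4,(255,255,0));draw(n,b,ring(J,46,0),o,4,(0,255,0))
        else:
            for P,c in((top,(0,255,0)),(fl,(0,255,255)),(hd,(0,0,255))):draw(n,b,np.array(L(P)),o,4,c,True)
        r.append(b)
    out.append(np.hstack(r))
cv2.imwrite('pics/c3.png',np.vstack(out))
```

```text
(no output)
```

View pics/c3.png

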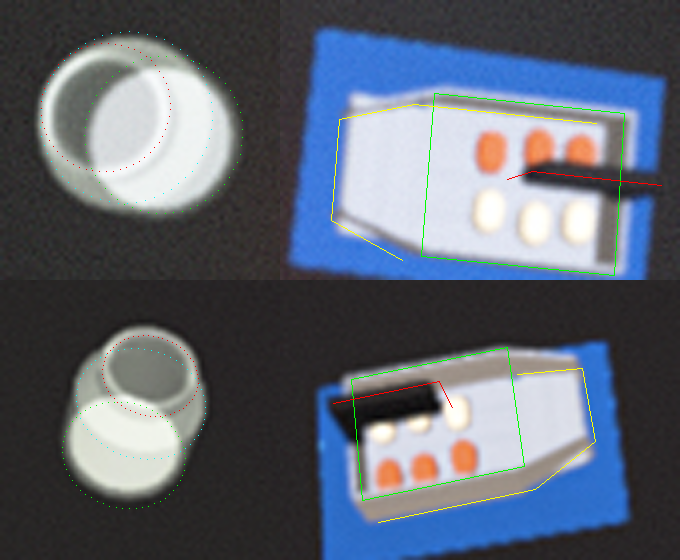

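The jar overlay needs about -1.5 mm in x and +1 mm in y. The scoop overlay fits, with the handle line on the black fin. Next I carry the funnel over the jar.

Run:
```python
from h import *
s=manip.read_state();R=down(np.radians(7.6))
for z in(219,165,149): print(rows([571.8,200.2,z],R))
print(px2w('top',258,92,150))
```

```text
(array([ 0.9235,  0.3743, -0.0045]), array([-0.0005, -0.0001, -0.0018]))
(array([0.9234, 0.3746, 0.2115]), array([-0.0005, -0.0001, -0.0018]))
(array([0.9234, 0.3747, 0.2755]), array([-0.0005, -0.0001, -0.0018]))
[735.62692839 143.23514907 150.        ]
```

Request:
apply_moves:
  moves:
    - [[0.04, 0.016, 0], [0, 0, 0], 1]
    - [[0.13, 0.053, 0], [0, 0, 0], 1]
    - [[0.25, 0.101, 0], [0, 0, 0], 1]
    - [[0.38, 0.154, 0], [0, 0, 0], 1]
    - [[0.51, 0.207, 0], [0, 0, 0], 1]
    - [[0.64, 0.26, 0], [0, 0, 0], 1]
    - [[0.75, 0.304, 0], [0, 0, 0], 1]
    - [[0.84, 0.341, 0], [0, 0, 0], 1]
    - [[0.9, 0.365, 0], [0, 0, 0], 1]
    - [[0.923, 0.374, 0], [0, 0, 0], 1]
    - [[0.923, 0.374, 0], [0, 0, 0], 1]
    - [[0.923, 0.374, 0.06], [0, 0, 0], 1]

```text
clock: 4.97
eef_pos: [572.8, 200.2, 205.7]
eef_rot: [3.138, -0.0, 1.698]
wrist_force: [-0.2, 0.5, -0.9]
finger_gap: 11.6
finger_force: 32.0
```

Run:
```python
from h import *
t=viewer.camera('top');s=viewer.camera('scene')
st=manip.read_state();p=st['eef_pos'];print(p,st['eef_rot'],st['finger_gap'])
a=cv2.resize(t[130:250,140:300],None,fx=3,fy=3,interpolation=2)
b=cv2.resize(s[110:230,330:490],None,fx=3,fy=3,interpolation=2)
cv2.imwrite('pics/c4.png',np.vstack([a,b])[:600])
```

```text
[571.28196918 199.05295752 201.79171214] [-3.13795352e+00  6.73815541e-04  1.69712985e+00] 11.84192489703824
```

View pics/c4.png

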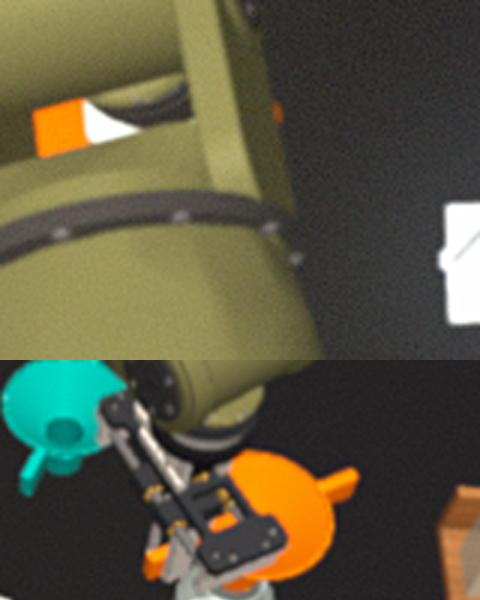

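The arm hides the top view. In the scene view the funnel is level above the jar's neck at crop (225,585). I'll lower slowly and watch the force.

Request:
apply_moves:
  moves:
    - [[0, 0, 0.02], [0, 0, 0], 1]
    - [[0, 0, 0.04], [0, 0, 0], 1]
    - [[0, 0, 0.06], [0, 0, 0], 1]
    - [[0, 0, 0.08], [0, 0, 0], 1]
    - [[0, 0, 0.1], [0, 0, 0], 1]
    - [[0, 0, 0.1], [0, 0, 0], 1]

```text
clock: 5.57
eef_pos: [571.8, 199.9, 177.7]
eef_rot: [-3.14, 0.0, 1.698]
wrist_force: [-0.1, -0.1, -1.9]
finger_gap: 11.5
finger_force: 32.0
```

Request:
apply_moves:
  moves:
    - [[0, 0, 0.025], [0, 0, 0], 1]
    - [[0, 0, 0.05], [0, 0, 0], 1]
    - [[0, 0, 0.075], [0, 0, 0], 1]
    - [[0, 0, 0.1], [0, 0, 0], 1]
    - [[0, 0, 0.11], [0, 0, 0], 1]
    - [[0, 0, 0.11], [0, 0, 0], 1]

```text
clock: 6.07
eef_pos: [571.9, 199.9, 150.5]
eef_rot: [-3.14, 0.0, 1.698]
wrist_force: [-0.4, 0.1, -0.7]
finger_gap: 11.6
finger_force: 32.0
```

Request:
apply_moves:
  moves:
    - [[0, 0, 0.004], [0, 0, 0], 1]
    - [[0, 0, 0.004], [0, 0, 0], 0.5]
    - [[0, 0, 0.004], [0, 0, 0], 0.5]
    - [[0, 0, 0.004], [0, 0, 0], 0.5]
    - [[0, 0, 0.004], [0, 0, 0], 0.5]
    - [[0, 0, 0.004], [0, 0, 0], 0.5]
    - [[0, 0, -0.1], [0, 0, 0], 0.5]
    - [[0, 0, -0.25], [0, 0, 0], 0.5]
    - [[0, 0, -0.4], [0, 0, 0], 0.5]
    - [[0, 0, -0.5], [0, 0, 0], 0.5]
    - [[0, 0, -0.5], [0, 0, 0], 0.5]

```text
clock: 6.98
eef_pos: [573.4, 200.4, 282.8]
eef_rot: [3.133, -0.001, 1.698]
wrist_force: [-0.1, -0.8, 0.0]
finger_gap: 46.9
finger_force: 0.0
```

Run:
```python
from h import *
# scoop approach, tool leaning 20deg: tool z = down tilted towards scoop +x ; tool y = along scoop y
y=np.radians(85);ex=np.array([np.cos(y),np.sin(y),0]);ey=np.array([-np.sin(y),np.cos(y),0])
st=manip.read_state();R0=Ro.from_euler('xyz',st['eef_rot']).as_matrix();print(st['eef_pos'],st['joints'],R0[:,1])
for lean in(0,20):
  l=np.radians(lean);tz=np.sin(l)*ex-np.cos(l)*np.array([0,0,1])
  for sgn in(1,-1):
    ty=sgn*ey;R=np.c_[np.cross(ty,tz),ty,tz]
    g=np.array([533.4,-264.5,80])+2*tz
    print(lean,sgn,rows(g-130*tz,R),rows(g,R))
```

```text
[573.40806828 200.40031703 282.75202651] [2.75911717e-01 3.90124357e-01 1.26206943e+00 4.09287259e-05
 1.48034436e+00 1.48817747e-01] [0.99189594 0.12673739 0.00894826]
0 1 (array([-1.8247, -0.3971,  0.2929]), array([ 0.0011,  0.0041, -0.9318])) (array([-1.8254, -0.4017,  0.8129]), array([ 0.0011,  0.0041, -0.9318]))
0 -1 (array([-1.8247, -0.3971,  0.2929]), array([ 0.0028, -0.0007,  0.0682])) (array([-1.8254, -0.4017,  0.8129]), array([ 0.0028, -0.0007,  0.0682]))
20 1 (array([-1.9959, -0.4346,  0.3232]), array([-0.1608, -0.0134, -0.9183])) (array([-1.8228, -0.4012,  0.8124]), array([-0.1608, -0.0134, -0.9183]))
20 -1 (array([-1.9959, -0.4346,  0.3232]), array([-0.0091,  0.1099,  0.068 ])) (array([-1.8228, -0.4012,  0.8124]), array([-0.0091,  0.1099,  0.068 ]))
```

Request:
apply_moves:
  moves:
    - [[-1, -0.22, 0.1], [0, 0.11, 0.068], 0.5]
    - [[-1, -0.22, 0.1], [0, 0.11, 0.068], 0.5]
    - [[-1, -0.22, 0.1], [0, 0.11, 0.068], 0.5]
    - [[-1, -0.22, 0.1], [0, 0.11, 0.068], 0.5]
    - [[-1, -0.22, 0.1], [0, 0.11, 0.068], 0.5]
    - [[-1, -0.22, 0.1], [0, 0.11, 0.068], 0.5]
    - [[-1, -0.22, 0.1], [0, 0.11, 0.068], 0.5]

```text
clock: 7.57
eef_pos: [548.4, -60.2, 250.0]
eef_rot: [-3.101, -0.342, 1.47]
wrist_force: [0.2, 0.7, 0.2]
finger_gap: 47.1
finger_force: 0.0
```

```bash
cat > t.py <<'E'
from h import *
def scoopR(lean,yaw=85,tip=0):
    """tool orientation: scoop yaw, tip (lip down deg), tool leaning `lean` in scoop frame"""
    y=np.radians(yaw);ex=np.array([np.cos(y),np.sin(y),0]);ey=np.array([-np.sin(y),np.cos(y),0]);ez=np.array([0,0,1.])
    a=np.radians(tip);sx=ex*np.cos(a)-ez*np.sin(a);sz=ex*np.sin(a)+ez*np.cos(a)
    l=np.radians(lean);tz=np.sin(l)*sx-np.cos(l)*sz;ty=-ey
    return np.c_[np.cross(ty,tz),ty,tz],sx,ey,sz
E
python3 - <<'E'
from t import *
R,sx,_,_=scoopR(20);g=np.array([533.4,-264.5,80])+2*R[:,2]
print(manip.read_state()['joints'],rows(g-100*R[:,2],R),rows(g,R))
t=viewer.camera('top');s=viewer.camera('scene')
a=cv2.resize(t[130:250,140:300],None,fx=2.5,fy=2.5,interpolation=2)
b=cv2.resize(s[110:230,330:490],None,fx=2.5,fy=2.5,interpolation=2)
cv2.imwrite('pics/c5.png',np.hstack([a,b]))
E
```

```text
[-0.32359695  0.3331345   1.44776549  0.32500661  1.48539744 -0.27808826] (array([-1.0025,  0.0234, -0.0272]), array([-0.0114,  0.0021, -0.0041])) (array([-0.9998,  0.0377,  0.3725]), array([-0.0114,  0.0021, -0.0041]))
```

View pics/c5.png

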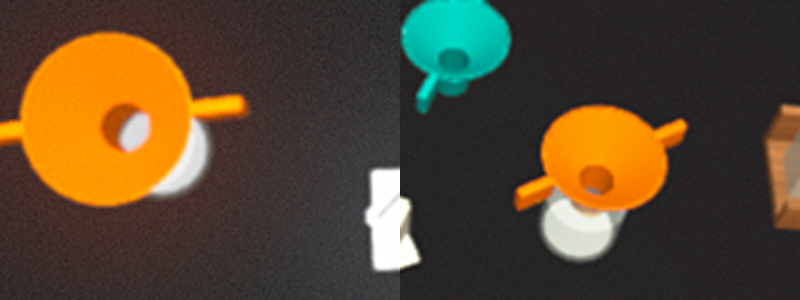

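The funnel sits upright in the jar's neck, rim centre at top crop (106,119), with the jar floor visible through the bore. On to the scoop.

Request:
apply_moves:
  moves:
    - [[-1, 0.023, -0.02], [-0.011, 0.002, -0.004], 0.5]
    - [[-1, 0.023, -0.02], [-0.011, 0.002, -0.004], 0.5]
    - [[-1, 0.023, -0.02], [-0.011, 0.002, -0.004], 0.5]
    - [[-1, 0.023, -0.02], [-0.011, 0.002, -0.004], 0.5]
    - [[-1, 0.023, -0.02], [-0.011, 0.002, -0.004], 0.5]
    - [[-1, 0.023, -0.02], [-0.011, 0.002, -0.004], 0.5]
    - [[-1, 0.023, -0.02], [-0.011, 0.002, -0.004], 0.5]
    - [[-1, 0.023, -0.02], [-0.011, 0.002, -0.004], 0.5]
    - [[-1, 0.03, 0.15], [-0.011, 0.002, -0.004], 0.5]

```text
clock: 8.42
eef_pos: [537.0, -279.0, 138.7]
eef_rot: [3.131, -0.343, 1.492]
wrist_force: [2.5, -0.9, 0.3]
finger_gap: 46.6
finger_force: 0.0
```

Run:
```python
from t import *
R,sx,_,_=scoopR(20);g=np.array([533.4,-264.5,80])+2*R[:,2]
print(px2w('top',182.4,177.6,162),rows(g,R))
s=viewer.camera('scene');cv2.imwrite('pics/c6.png',cv2.resize(s[150:290,160:320],None,fx=4,fy=4,interpolation=2))
```

```text
[560.51487217 280.97262574 162.        ] (array([-0.0257, -0.0218,  0.248 ]), array([0.0026, 0.0018, 0.0024]))
```

View pics/c6.png

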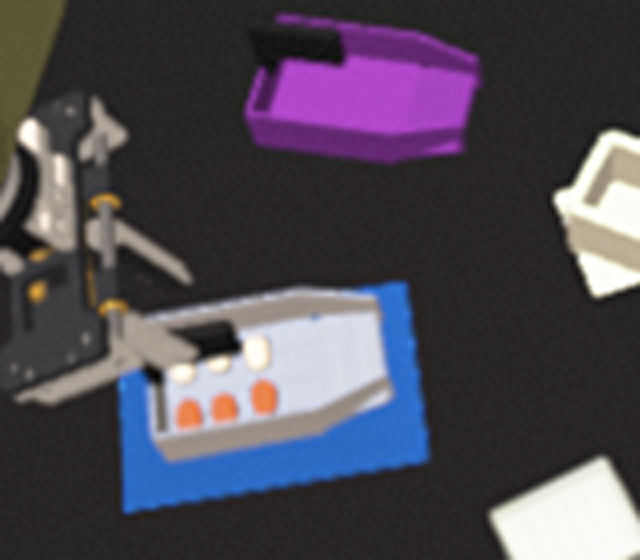

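The fingers straddle the black fin at crop (190,345), the pellets are in place, and the stand is visible at right. I descend most of the way and re-measure.

Request:
apply_moves:
  moves:
    - [[-0.026, -0.02, 0.05], [0.003, 0.002, 0.002], 0.5]
    - [[-0.026, -0.02, 0.1], [0.003, 0.002, 0.002], 0.5]
    - [[-0.026, -0.02, 0.15], [0.003, 0.002, 0.002], 0.5]
    - [[-0.026, -0.02, 0.15], [0.003, 0.002, 0.002], 0.5]
    - [[-0.026, -0.02, 0.15], [0.003, 0.002, 0.002], 0.5]

```text
clock: 8.88
eef_pos: [529.9, -270.1, 95.4]
eef_rot: [-3.13, -0.356, 1.482]
wrist_force: [0.1, 0.4, 0.0]
finger_gap: 46.7
finger_force: 0.0
```

Run:
```python
from t import *
R,sx,_,_=scoopR(20);g=np.array([533.4,-264.5,80])+2*R[:,2]
print(rows(g,R))
```

```text
(array([0.0006, 0.013 , 0.0737]), array([-0.0035, -0.0021, -0.0004]))
```

Request:
apply_moves:
  moves:
    - [[0, 0.013, 0.03], [-0.004, -0.002, 0], 0.5]
    - [[0, 0.013, 0.074], [-0.004, -0.002, 0], 0.5]
    - [[0, 0.013, 0.074], [-0.004, -0.002, 0], 0.5]
    - [[0, 0.013, 0.074], [-0.004, -0.002, 0], 0.8]
    - [[0, 0.013, 0.074], [-0.004, -0.002, 0], 0.8]
    - [[0, 0.013, 0.074], [-0.004, -0.002, 0], 1]
    - [[0, 0.013, 0.074], [-0.004, -0.002, 0], 1]
    - [[0, 0.013, 0.074], [-0.004, -0.002, 0], 1]
    - [[0, 0.013, 0.074], [-0.004, -0.002, 0], 1]
    - [[0, 0.013, 0.074], [-0.004, -0.002, 0], 1]
  squeeze: 42

```text
clock: 9.72
eef_pos: [533.4, -264.4, 78.1]
eef_rot: [3.14, -0.349, 1.482]
wrist_force: [0.6, -0.7, 2.5]
finger_gap: 12.2
finger_force: 42.0
```

Run:
```python
from t import *
s=manip.read_state();print(s['eef_pos'],s['eef_rot'])
np.save('grip.npy',np.r_[s['eef_pos'],s['eef_rot']])
R,sx,_,_=scoopR(20)
print(rows(s['eef_pos']+[0,0,230],R))
```

```text
[ 533.39014716 -264.4052082    78.07684096] [ 3.13992808 -0.34907787  1.48199808]
(array([ 0.3147,  0.0014, -0.8645]), array([ 0.0007, -0.    , -0.0005]))
```

Request:
apply_moves:
  moves:
    - [[0.002, 0, -0.006], [0, 0, 0], 1]
    - [[0.009, 0, -0.026], [0, 0, 0], 1]
    - [[0.022, 0, -0.06], [0, 0, 0], 1]
    - [[0.039, 0, -0.108], [0, 0, 0], 1]
    - [[0.06, 0, -0.165], [0, 0, 0], 1]
    - [[0.082, 0, -0.225], [0, 0, 0], 1]
    - [[0.104, 0, -0.285], [0, 0, 0], 1]
    - [[0.124, 0, -0.341], [0, 0, 0], 1]
    - [[0.14, 0, -0.385], [0, 0, 0], 1]
    - [[0.151, 0, -0.415], [0, 0, 0], 1]
    - [[0.156, 0, -0.428], [0, 0, 0], 1]
    - [[0.157, 0, -0.432], [0, 0, 0], 1]

```text
clock: 10.72
eef_pos: [533.2, -264.4, 193.3]
eef_rot: [3.14, -0.349, 1.482]
wrist_force: [-0.3, 0.3, -3.7]
finger_gap: 12.1
finger_force: 42.0
```

Request:
apply_moves:
  moves:
    - [[0.002, 0, -0.006], [0, 0, 0], 1]
    - [[0.009, 0, -0.026], [0, 0, 0], 1]
    - [[0.022, 0, -0.06], [0, 0, 0], 1]
    - [[0.039, 0, -0.108], [0, 0, 0], 1]
    - [[0.06, 0, -0.165], [0, 0, 0], 1]
    - [[0.082, 0, -0.225], [0, 0, 0], 1]
    - [[0.104, 0, -0.285], [0, 0, 0], 1]
    - [[0.124, 0, -0.341], [0, 0, 0], 1]
    - [[0.14, 0, -0.385], [0, 0, 0], 1]
    - [[0.151, 0, -0.415], [0, 0, 0], 1]
    - [[0.156, 0, -0.428], [0, 0, 0], 1]
    - [[0.157, 0, -0.432], [0, 0, 0], 1]

```text
clock: 11.72
eef_pos: [533.0, -264.4, 308.1]
eef_rot: [3.14, -0.349, 1.482]
wrist_force: [-0.3, 0.4, -4.5]
finger_gap: 11.8
finger_force: 42.0
```

Run:
```python
from t import *
g=np.load('grip.npy');s=manip.read_state();print(s['eef_pos'],s['eef_rot'],s['joints'],s['finger_gap'],s['wrist_force'])
# scoop-frame: TCP at (-30,0,77)+2*tz
F=np.array([560.5,281,162])
def tcp(lip,tip,yaw):
    R,sx,sy,sz=scoopR(20,yaw,tip)
    return lip+sx*(-113)+sz*(77-21)+2*R[:,2],R
for yaw in(85,100,110):
  ex=np.array([np.cos(np.radians(yaw)),np.sin(np.radians(yaw)),0])
  for tip,b,dz in((0,75,40),(15,45,35),(55,22,25)):
    p,R=tcp(F-b*ex+[0,0,dz],tip,yaw); print(yaw,tip,p,rows(p,R))
v=viewer.camera('scene');cv2.imwrite('pics/c7.png',v[60:260,150:350])
```

```text
[ 533.03150877 -264.43123622  308.14841375] [ 3.13989797 -0.34902132  1.48208028] [-0.64711912  0.44997893  1.15615034  0.29851463  1.71777071 -0.5412553 ] 11.793260205765202 [-0.30731443  0.39968135 -4.5021911 ]
85 0 [544.1743384   94.39683407 256.12061476] (array([ 1.276 , -0.0839,  0.6857]), array([ 0.0007,  0.    , -0.0004]))
85 15 [548.34339147 142.04932863 278.34600897] (array([ 1.4862, -0.0842,  0.6676]), array([ 0.0006, -0.0833, -0.0005]))
85 55 [556.83172149 239.0713848  310.04615735] (array([ 1.8957, -0.0848,  0.6816]), array([ 0.0004, -0.3055, -0.0007]))
100 0 [593.02707505  96.52979061 256.12061476] (array([1.3003, 0.1099, 0.6948]), array([ 0.0292,  0.0001, -0.0787]))
100 15 [584.72069794 143.63759613 278.34600897] (array([1.5043, 0.0602, 0.6744]), array([ 0.0187, -0.0828, -0.0821]))
100 55 [567.8086392  239.55064738 310.04615735] (array([ 1.9011, -0.0412,  0.6837]), array([-0.0109, -0.3036, -0.0866]))
110 0 [624.56583139 104.9805749  256.12061476] (array([1.3424, 0.2326, 0.7104]), array([ 4.82e-02,  1.00e-04, -1.31e-01]))
110 15 [608.20546222 149.93031976 278.34600897] (array([1.5357, 0.1515, 0.686 ]), array([ 0.0308, -0.0819, -0.1365]))
110 55 [574.8952091  241.44948806 310.04615735] (array([ 1.9106, -0.0137,  0.6872]), array([-0.0184, -0.3004, -0.1438]))
```

Request:
apply_moves:
  moves:
    - [[0.002, 0, 0.001], [0, 0, 0], 1]
    - [[0.009, -0.001, 0.003], [0, 0, 0], 1]
    - [[0.021, -0.001, 0.008], [0, 0, 0], 1]
    - [[0.038, -0.002, 0.014], [0, 0, 0], 1]
    - [[0.059, -0.004, 0.021], [0, 0, 0], 1]
    - [[0.085, -0.005, 0.031], [0, 0, 0], 1]
    - [[0.115, -0.007, 0.042], [0, 0, 0], 1]
    - [[0.15, -0.009, 0.055], [0, 0, 0], 1]
    - [[0.19, -0.012, 0.069], [0, 0, 0], 1]
    - [[0.235, -0.015, 0.085], [0, 0, 0], 1]
    - [[0.284, -0.018, 0.103], [0, 0, 0], 1]
    - [[0.338, -0.021, 0.123], [0, 0, 0], 1]

```text
clock: 12.77
eef_pos: [535.8, -173.0, 307.8]
eef_rot: [3.14, -0.349, 1.482]
wrist_force: [-0.2, 0.2, -3.5]
finger_gap: 11.4
finger_force: 42.0
```

Request:
apply_moves:
  moves:
    - [[0.056, -0.0035, 0.0204], [0, 0, 0], 1]
    - [[0.112, -0.007, 0.0408], [0, 0, 0], 1]
    - [[0.168, -0.0105, 0.0612], [0, 0, 0], 1]
    - [[0.225, -0.014, 0.0817], [0, 0, 0], 1]
    - [[0.281, -0.0175, 0.102], [0, 0, 0], 1]
    - [[0.337, -0.021, 0.1225], [0, 0, 0], 1]
    - [[0.393, -0.0245, 0.143], [0, 0, 0], 1]
    - [[0.449, -0.028, 0.163], [0, 0, 0], 1]
    - [[0.505, -0.0315, 0.184], [0, 0, 0], 1]
    - [[0.562, -0.035, 0.204], [0, 0, 0], 1]
    - [[0.618, -0.0385, 0.2245], [0, 0, 0], 1]
    - [[0.674, -0.042, 0.245], [0, 0, 0], 1]

```text
clock: 13.77
eef_pos: [541.1, 6.7, 307.8]
eef_rot: [3.14, -0.349, 1.482]
wrist_force: [-0.4, 0.1, -3.7]
finger_gap: 12.2
finger_force: 42.0
```

Request:
apply_moves:
  moves:
    - [[0.054, -0.003, 0.02], [0, 0, 0], 1]
    - [[0.103, -0.006, 0.038], [0, 0, 0], 1]
    - [[0.148, -0.009, 0.054], [0, 0, 0], 1]
    - [[0.188, -0.012, 0.068], [0, 0, 0], 1]
    - [[0.223, -0.014, 0.081], [0, 0, 0], 1]
    - [[0.253, -0.016, 0.092], [0, 0, 0], 1]
    - [[0.279, -0.017, 0.102], [0, 0, 0], 1]
    - [[0.3, -0.019, 0.109], [0, 0, 0], 1]
    - [[0.317, -0.02, 0.115], [0, 0, 0], 1]
    - [[0.329, -0.02, 0.12], [0, 0, 0], 1]
    - [[0.336, -0.021, 0.122], [0, 0, 0], 1]
    - [[0.338, -0.021, 0.123], [0, 0, 0], 1]

```text
clock: 14.77
eef_pos: [544.1, 95.3, 307.8]
eef_rot: [3.14, -0.349, 1.482]
wrist_force: [-0.6, -0.1, -4.4]
finger_gap: 12.0
finger_force: 42.0
```

```bash
cat > pour.py <<'E'
from t import *
F=np.array([560.5,281,162]);yaw=85
ex=np.array([np.cos(np.radians(yaw)),np.sin(np.radians(yaw)),0])
def tcp(b,dz,tip):
    R,sx,sy,sz=scoopR(20,yaw,tip); return F-b*ex+[0,0,dz]+sx*(-113)+sz*56+2*R[:,2],R
def rel(seq):
    for q in seq:
        p,R=tcp(*q);a,w=rows(p,R);print(q,p.round(0),a.round(3).tolist(),w.round(4).tolist())
E
python3 - <<'E'
from pour import *
s=manip.read_state();print(s['clock'],s['eef_pos'],s['eef_rot'],s['joints'],s['finger_gap'])
rel([(75,92,0),(60,65,0),(45,50,8),(35,35,15)])
v=viewer.camera('scene');a=viewer.camera('top');cv2.imwrite('pics/c8.png',np.hstack([cv2.resize(v[60:260,290:490],None,fx=2,fy=2),cv2.resize(a[110:310,140:340],None,fx=2,fy=2)]))
E
```

```text
14.7667 [544.11863307  95.26810627 307.80741438] [ 3.14036479 -0.34928796  1.48189081] [-0.05183138  0.22438505  1.4538235   0.35140178  1.45598018 -0.0020758 ] 12.029425221132039
(75, 92, 0) [544.  94. 308.] [-0.003, 0.0, -0.002] [0.0006, -0.0001, -0.0005]
(60, 65, 0) [545. 109. 281.] [0.017, 0.0, 0.12] [0.0006, -0.0001, -0.0005]
(45, 50, 8) [548. 133. 281.] [0.106, 0.0, 0.152] [0.0005, -0.0445, -0.0005]
(35, 35, 15) [549. 152. 278.] [0.174, -0.0, 0.189] [0.0005, -0.0834, -0.0006]
```

View pics/c8.png

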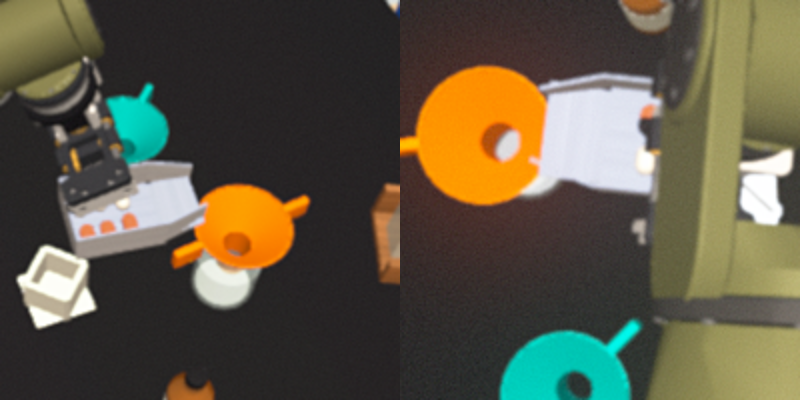

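The scoop is level with its lip just short of the funnel's mouth and the pellets aboard; the lip's centre line points at the funnel's bore. That was the tenth picture, so checks are numeric from here. Next I lower it level, then tip slowly.

Run:
```python
from pour import *
rel([(40,36,0)])
p,R=tcp(40,36,0)
print('tip from there')
for k in(2,4,6,8,10,12,14,16,20,25,30,35,40,45,50,56):
    dz=36-min(k,20)*0.5; q,Q=tcp(40,dz,k);a,w=rows(q,Q,ref=(p,R));print(k,a.round(3).tolist(),w.round(4).tolist())
```

```text
(40, 36, 0) [547. 129. 252.] [0.053, -0.0, 0.256] [0.0006, -0.0001, -0.0005]
tip from there
2 [0.011, 0.0, -0.008] [-0.0, -0.0111, 0.0]
4 [0.023, 0.0, -0.016] [0.0, -0.0222, -0.0]
6 [0.035, -0.0, -0.023] [-0.0, -0.0333, 0.0]
8 [0.048, 0.0, -0.03] [0.0, -0.0444, 0.0]
10 [0.06, 0.0, -0.036] [0.0, -0.0556, 0.0]
12 [0.074, 0.0, -0.042] [0.0, -0.0667, -0.0]
14 [0.087, 0.0, -0.047] [0.0, -0.0778, 0.0]
16 [0.101, 0.0, -0.052] [0.0, -0.0889, 0.0]
20 [0.129, 0.0, -0.06] [0.0, -0.1111, 0.0]
25 [0.17, -0.0, -0.076] [0.0, -0.1389, 0.0]
30 [0.212, 0.0, -0.089] [0.0, -0.1667, 0.0]
35 [0.254, 0.0, -0.098] [0.0, -0.1944, 0.0]
40 [0.297, -0.0, -0.103] [0.0, -0.2222, 0.0]
45 [0.341, 0.0, -0.104] [-0.0, -0.25, -0.0]
50 [0.384, 0.0, -0.102] [-0.0, -0.2778, -0.0]
56 [0.436, 0.0, -0.094] [-0.0, -0.3111, 0.0]
```

Request:
apply_moves:
  moves:
    - [[0.001, 0, 0.006], [0, 0, 0], 1]
    - [[0.004, 0, 0.02], [0, 0, 0], 1]
    - [[0.008, 0, 0.04], [0, 0, 0], 1]
    - [[0.014, 0, 0.068], [0, 0, 0], 1]
    - [[0.021, 0, 0.1], [0, 0, 0], 1]
    - [[0.028, 0, 0.135], [0, 0, 0], 1]
    - [[0.035, 0, 0.17], [0, 0, 0], 1]
    - [[0.042, 0, 0.203], [0, 0, 0], 1]
    - [[0.048, 0, 0.231], [0, 0, 0], 1]
    - [[0.051, 0, 0.248], [0, 0, 0], 1]
    - [[0.053, 0, 0.256], [0, 0, 0], 1]
    - [[0.053, 0, 0.256], [0, 0, 0], 1]

```text
clock: 15.87
eef_pos: [547.2, 129.6, 251.9]
eef_rot: [3.141, -0.349, 1.482]
wrist_force: [-0.3, 0.2, -3.3]
finger_gap: 11.4
finger_force: 42.0
```

Request:
apply_moves:
  moves:
    - [[0.005, 0, -0.004], [0, -0.0056, 0], 1]
    - [[0.011, 0, -0.008], [0, -0.0111, 0], 1]
    - [[0.017, 0, -0.012], [0, -0.0167, 0], 1]
    - [[0.023, 0, -0.016], [0, -0.0222, 0], 1]
    - [[0.029, 0, -0.02], [0, -0.0278, 0], 1]
    - [[0.035, 0, -0.023], [0, -0.0333, 0], 1]
    - [[0.042, 0, -0.026], [0, -0.0389, 0], 1]
    - [[0.048, 0, -0.03], [0, -0.0444, 0], 1]
    - [[0.054, 0, -0.033], [0, -0.05, 0], 1]
    - [[0.06, 0, -0.036], [0, -0.0556, 0], 1]
    - [[0.067, 0, -0.039], [0, -0.0611, 0], 1]
    - [[0.074, 0, -0.042], [0, -0.0667, 0], 1]

```text
clock: 16.87
eef_pos: [548.4, 143.2, 268.5]
eef_rot: [3.14, -0.138, 1.482]
wrist_force: [0.8, -0.4, -3.4]
finger_gap: 11.7
finger_force: 42.0
```

Run:
```python
from pour import *
s=manip.read_state();print(s['eef_pos'],s['joints'],s['wrist_force'],tcp(40,30,12)[0])
p,R=tcp(40,30,12)
for k in(14,16,18,20,22,24,26,28,30,32,34,36,):
    dz=36-min(k,20)*0.5; q,Q=tcp(40,dz,k);a,w=rows(q,Q,ref=(p,R));print(k,a.round(3).tolist(),w.round(4).tolist())
p,R=tcp(40,26,36)
for k in(38,40,42,44,46,48,50,52,54,56):
    q,Q=tcp(40,26,k);a,w=rows(q,Q,ref=(p,R));print(k,a.round(3).tolist(),w.round(4).tolist())
```

```text
[548.44344813 143.24016228 268.50847864] [0.13057282 0.28320703 1.44093307 0.13680401 1.38775829 0.1969018 ] [ 0.7805048  -0.39933074 -3.41235856] [548.41940542 142.91817215 268.28975057]
14 [0.012, -0.0, -0.008] [0.0, -0.0111, 0.0]
16 [0.025, -0.0, -0.016] [-0.0, -0.0222, 0.0]
18 [0.038, -0.0, -0.022] [0.0, -0.0333, -0.0]
20 [0.051, 0.0, -0.029] [0.0, -0.0444, 0.0]
22 [0.065, -0.0, -0.039] [0.0, -0.0556, 0.0]
24 [0.08, -0.0, -0.049] [-0.0, -0.0667, 0.0]
26 [0.094, -0.0, -0.058] [0.0, -0.0778, 0.0]
28 [0.11, -0.0, -0.066] [0.0, -0.0889, 0.0]
30 [0.125, -0.0, -0.074] [0.0, -0.1, 0.0]
32 [0.141, -0.0, -0.082] [-0.0, -0.1111, 0.0]
34 [0.157, -0.0, -0.089] [0.0, -0.1222, 0.0]
36 [0.173, -0.0, -0.095] [0.0, -0.1333, 0.0]
38 [0.013, 0.0, -0.012] [-0.0, -0.0111, 0.0]
40 [0.026, -0.0, -0.023] [-0.0, -0.0222, -0.0]
42 [0.039, 0.0, -0.034] [-0.0, -0.0333, 0.0]
44 [0.053, -0.0, -0.045] [-0.0, -0.0444, 0.0]
46 [0.067, 0.0, -0.055] [-0.0, -0.0556, 0.0]
48 [0.082, 0.0, -0.065] [0.0, -0.0667, 0.0]
50 [0.097, 0.0, -0.074] [-0.0, -0.0778, -0.0]
52 [0.112, -0.0, -0.082] [-0.0, -0.0889, -0.0]
54 [0.127, -0.0, -0.09] [-0.0, -0.1, -0.0]
56 [0.143, 0.0, -0.098] [-0.0, -0.1111, -0.0]
```

Request:
apply_moves:
  moves:
    - [[0.012, 0, -0.008], [0, -0.0111, 0], 1]
    - [[0.025, 0, -0.016], [0, -0.0222, 0], 1]
    - [[0.038, 0, -0.022], [0, -0.0333, 0], 1]
    - [[0.051, 0, -0.029], [0, -0.0444, 0], 1]
    - [[0.065, 0, -0.039], [0, -0.0556, 0], 1]
    - [[0.08, 0, -0.049], [0, -0.0667, 0], 1]
    - [[0.094, 0, -0.058], [0, -0.0778, 0], 1]
    - [[0.11, 0, -0.066], [0, -0.0889, 0], 1]
    - [[0.125, 0, -0.074], [0, -0.1, 0], 1]
    - [[0.141, 0, -0.082], [0, -0.1111, 0], 1]
    - [[0.157, 0, -0.089], [0, -0.1222, 0], 1]
    - [[0.173, 0, -0.095], [0, -0.1333, 0], 1]

```text
clock: 17.87
eef_pos: [552.0, 182.9, 298.4]
eef_rot: [3.14, 0.281, 1.481]
wrist_force: [-0.5, -0.4, -2.4]
finger_gap: 11.8
finger_force: 42.0
```

Request:
apply_moves:
  moves:
    - [[0.013, 0, -0.012], [0, -0.0111, 0], 1]
    - [[0.026, 0, -0.023], [0, -0.0222, 0], 1]
    - [[0.039, 0, -0.034], [0, -0.0333, 0], 1]
    - [[0.053, 0, -0.045], [0, -0.0444, 0], 1]
    - [[0.067, 0, -0.055], [0, -0.0556, 0], 1]
    - [[0.082, 0, -0.065], [0, -0.0667, 0], 1]
    - [[0.097, 0, -0.074], [0, -0.0778, 0], 1]
    - [[0.112, 0, -0.082], [0, -0.0889, 0], 1]
    - [[0.127, 0, -0.09], [0, -0.1, 0], 1]
    - [[0.143, 0, -0.098], [0, -0.1111, 0], 1]
    - [[0.143, 0, -0.098], [0, -0.1111, 0], 1]
    - [[0.143, 0, -0.098], [0, -0.1111, 0], 1]

```text
clock: 18.87
eef_pos: [555.6, 223.9, 311.3]
eef_rot: [3.14, 0.627, 1.481]
wrist_force: [0.3, -0.1, -2.2]
finger_gap: 11.7
finger_force: 42.0
```

```bash
cat > pel.py <<'E'
from h import *
def pel(n):
    im=viewer.camera(n);cv2.imwrite(f'pics/p_{n}.png',im)
    h=cv2.cvtColor(im,cv2.COLOR_BGR2HSV)
    m=cv2.inRange(h,(0,90,90),(9,210,255))|cv2.inRange(h,(174,90,90),(180,210,255))
    N,l,st,c=cv2.connectedComponentsWithStats(m)
    print(n,[(c[i].round(0).tolist(),int(st[i,4])) for i in range(1,N) if 4<st[i,4]<400])
E
python3 - <<'E'
from pour import *
from pel import pel
s=manip.read_state();print(s['clock'],s['eef_pos'],s['eef_rot'],s['joints'],s['wrist_force'],s['finger_gap'],tcp(40,26,56)[0])
pel('top');pel('scene')
E
```

```text
18.8667 [555.60071616 223.94004752 311.26890747] [3.14022389 0.62737684 1.48129565] [ 0.52582286  0.58185372  1.02945745 -0.5283503   1.88037498  0.54122511] [ 0.31644146 -0.07036631 -2.17286838] 11.715817033894254 [555.45034752 223.28220805 311.3780143 ]
top [([166.0, 156.0], 14), ([172.0, 163.0], 9), ([158.0, 172.0], 8), ([175.0, 176.0], 11), ([195.0, 181.0], 10), ([188.0, 184.0], 10), ([141.0, 188.0], 6), ([575.0, 212.0], 5), ([559.0, 220.0], 39), ([629.0, 215.0], 11), ([635.0, 231.0], 98), ([530.0, 234.0], 44), ([522.0, 257.0], 8), ([525.0, 265.0], 8), ([530.0, 276.0], 9), ([537.0, 291.0], 5), ([544.0, 307.0], 6), ([552.0, 325.0], 5), ([556.0, 334.0], 10), ([633.0, 351.0], 16), ([565.0, 354.0], 5), ([618.0, 359.0], 12), ([568.0, 361.0], 9)]
scene [([35.0, 136.0], 8), ([45.0, 150.0], 26), ([88.0, 162.0], 5), ([394.0, 180.0], 6), ([52.0, 186.0], 6), ([409.0, 187.0], 5), ([44.0, 192.0], 6), ([130.0, 209.0], 7), ([22.0, 212.0], 5), ([147.0, 232.0], 7), ([122.0, 258.0], 6), ([50.0, 264.0], 6), ([12.0, 397.0], 22)]
```

Run:
```python
from pour import *
rel([(50,60,50),(80,95,25),(110,110,0),(300,110,0)])
```

```text
(50, 60, 50) [553. 201. 343.] [-0.146, -0.0, -0.047] [0.0001, 0.0328, -0.0009]
(80, 95, 25) [547. 123. 354.] [-0.425, 0.0, 0.102] [0.0003, 0.1717, -0.0009]
(110, 110, 0) [541.  60. 326.] [-0.566, 0.001, 0.34] [0.0005, 0.3106, -0.0008]
(300, 110, 0) [ 525. -130.  326.] [-1.182, 0.002, 0.785] [0.0005, 0.3106, -0.0008]
```

Request:
apply_moves:
  moves:
    - [[-0.073, 0, -0.023], [0, 0.016, 0], 1]
    - [[-0.146, 0, -0.047], [0, 0.033, 0], 1]
    - [[-0.24, 0, 0.003], [0, 0.079, 0], 1]
    - [[-0.33, 0, 0.05], [0, 0.125, 0], 1]
    - [[-0.425, 0, 0.102], [0, 0.172, 0], 1]
    - [[-0.46, 0, 0.16], [0, 0.206, 0], 1]
    - [[-0.495, 0, 0.22], [0, 0.24, 0], 1]
    - [[-0.53, 0, 0.28], [0, 0.275, 0], 1]
    - [[-0.566, 0.001, 0.34], [0, 0.31, 0], 1]
    - [[-0.68, 0.001, 0.42], [0, 0.31, 0], 1]
    - [[-0.81, 0.001, 0.515], [0, 0.31, 0], 1]
    - [[-0.94, 0.001, 0.61], [0, 0.31, 0], 1]

```text
clock: 19.97
eef_pos: [530.0, -57.5, 327.0]
eef_rot: [3.139, -0.346, 1.481]
wrist_force: [1.1, 0.1, -1.9]
finger_gap: 11.5
finger_force: 42.0
```

Run:
```python
from pour import *
s=manip.read_state();print(s['clock'],s['eef_pos'],s['eef_rot'],s['wrist_force'])
ims={n:viewer.camera(n) for n in('scene','top')}
for n,im in ims.items(): cv2.imwrite(f'pics/q_{n}.png',im)
J=(560.5,281)
for n in ims:
    print(n,'jar base',w2px(n,[[*J,6]]).round(1),'mouth',w2px(n,[[*J,162]]).round(1),'bore',w2px(n,[[*J,70]]).round(1))
def asc(im,x0,x1,y0,y1):
    h=cv2.cvtColor(im,cv2.COLOR_BGR2HSV)
    for y in range(y0,y1):
        r=''
        for x in range(x0,x1):
            H,S,V=map(int,h[y,x])
            r+= '.' if V<60 else ('W' if S<40 and V>200 else ('g' if S<60 else ('O' if 10<=H<25 else ('R' if H<10 or H>172 else '?'))))
        print(r)
asc(ims['scene'],375,435,150,220)
asc(ims['top'],165,225,160,215)
```

```text
19.9667 [529.97795558 -57.46498283 326.95847147] [ 3.13888868 -0.34566046  1.48132984] [ 1.09465788  0.06258234 -1.88056076]
scene jar base [[400.6 201.9]] mouth [[410.4 172.5]] bore [[404.4 190.6]]
top jar base [[204.6 187.9]] mouth [[182.4 177.6]] bore [[196.5 184.1]]
............................................................
...............................RRRRRR.......................
..........................ROOOOOOOOOOOOOOR..................
.......................RROOOOOOOOOOOOOOOOOOOOR..............
.....................ROOOOOOOOOOOOOOOOOOOOOOOOOR............
....................OOOOOOOOOOOOOOOOOOOOOOOOOOOOOO..........
..................ROOOOOOOOOOOOOOOOOOOOOOOOOOOOOOOOR........
.................OOOOOOOOOOOOOOOOOOOOOOOOOOOOOOOOOOOR.......
................OOOOOOOOOOOOOOOOOOOOOOOOOOOOOOOOOOOOOO......
...............OOOOOOOOOOOOOOOOOOOOOOOOOOOOOOOOOOOOOOOO.....
..............ROOOOOOOOOOOOOOOOOOOOOOOOOOOOOOOOOOOOOOOOO..RR
..............OOOOOOOOOOOOOOOOOOOOOOOOOOOOOOOOOOOOOOOOOOOOOO
.............ROOOOOOOOOOOOOOOOOOOOOOOOOOOOOOOOOOOOOOOOOOOOOO
............ROOOOOOOOOOOOOOOOOOOOOOO
[... 6095 characters left out ...]
OOOOOOOOOOgWWWWWWWgggggORRRRR
OOOOOOOOOOOOOOOOOOOOOOOOOOOOOOOOOOOOOOOOOOWWWWWggggggRRRRRRR
OOOOOOOOOOOOOOOOOOOOOOOOOOOOOOOOOOOOOOOOOgWWWWggggggRRRRRRRR
OOOOOOOOOOOOOOOOOOOOOOOOOOOOOOOOOOOOOOOOOggggggggggRRRRRRRRR
OOOOOOOOOOOOOOOOOOOOOOOOOOOOOOOOOOOOOOOOOggggggggRRRRRRRRRRR
OOOOOOOOOOOOOOOOOOOOOOOOOOOOOOOOOORROOOOggggggRRRRRRRRRRRRRR
ROOOOOOOOOOOOOOOOOOOOOOOOOOOOOOORRRRROgOggRRRRRRRRRRRORRRRRR
RRROOOOOOOOOOOOOOOOOOOOOOOOOOORRRRRRRRRRRRRORRRRRRRRRRRRRRRR
RRRRRROOOOOOOOOOOOOOOOOOOOORRRRRRRRRRRRRRRRRRRRRRRRORRRRRRRR
RRRRRRRRRROOOOOOOOOOOOOORRRRRRRRRRRRRRRRRRRRRRRRRRRRRRRRRRRR
RRRRRRRRRRRRRRRRRRRRRRRRRRRRRRRRRRRRRRRRRRRRRRRRRRRRRRRRRRRR
RRRRRRRRRRRRRRRRRRRRRRRRRRRRRRRRRRRRRRRRRRRRRRRRORRRRRRRRROR
```

Some pellets show in the jar, but I must rule out any left in the bore or the scoop. I'll compare against the earlier crop taken with the funnel empty.

Run:
```python
from pour import *
c=cv2.imread('pics/c5.png');A=cv2.resize(c[:,:400],(160,120),interpolation=cv2.INTER_AREA);B=cv2.resize(c[:,400:],(160,120),interpolation=cv2.INTER_AREA)
q=cv2.imread('pics/q_top.png')[130:250,140:300];r=cv2.imread('pics/q_scene.png')[110:230,330:490]
for nm,o,n,(x0,x1,y0,y1) in(('top',A,q,(38,64,38,66)),('scene',B,r,(64,92,58,82))):
    print(nm,'V old | V new | hue*')
    ho,hn=[cv2.cvtColor(i,cv2.COLOR_BGR2HSV) for i in(o,n)]
    for y in range(y0,y1,2): print(' '.join(f'{int(v)//10:2d}' for v in ho[y,x0:x1:2,2]),'|',' '.join(f'{int(v)//10:2d}' for v in hn[y,x0:x1:2,2]),'|',' '.join(f'{int(v)//10:2d}' for v in hn[y,x0:x1:2,1]))
# scoop interior: project floor patch, count reddish
g=manip.read_state();p=g['eef_pos'];R,sx,sy,sz=scoopR(20)
O=p-2*R[:,2]+30*sx-77*sz
poly=np.array([O+a*sx+b*sy+z*sz for a,b,z in((-70,-42,4),(-70,42,4),(35,42,4),(80,27,20),(80,-27,20),(35,-42,4))])
for n in('scene','top'):
    im=cv2.imread(f'pics/q_{n}.png');P=np.round(w2px(n,poly)).astype(np.int32);m=np.zeros(im.shape[:2],np.uint8);cv2.fillPoly(m,[P],1)
    h=cv2.cvtColor(im,cv2.COLOR_BGR2HSV);red=((h[...,0]<14)&(h[...,1]>90)&(m>0));print(n,P.tolist(),'area',m.sum(),'red',red.sum(),'warm white',((h[...,0]>10)&(h[...,0]<40)&(h[...,1]>12)&(h[...,2]>190)&(m>0)).sum())
im=cv2.imread('pics/scene0.png');h=cv2.cvtColor(im,cv2.COLOR_BGR2HSV);m=np.zeros(im.shape[:2],bool);m[220:265,190:265]=1
print('ref at start: red',((h[...,0]<14)&(h[...,1]>90)&m).sum(),'warm white',((h[...,0]>10)&(h[...,0]<40)&(h[...,1]>12)&(h[...,2]>190)&m).sum())
```

```text
top V old | V new | hue*
25 25 25 25 25 25 25 25 25 25 25 25 25 | 25 25 25 25 25 25 25 25 25 25 25 25 25 | 25 25 25 25 25 25 25 25 25 25 25 25 25
25 25 25 25 25 25 25 25 25 25 25 25 25 | 25 25 25 25 25 25 25 25 25 25 25 25 25 | 25 25 25 25 25 25 25 25 25 25 25 25 25
25 25 25 24 21 18 18 19 23 25 25 25 25 | 25 25 25 25 22 18 18 19 23 25 25 25 25 | 25 25 25 25 25 25 25 25 25 25 25 25 25
25 25 24 19 17 17 17 17 17 22 25 25 25 | 25 25 25 19 17 17 17 17 18 22 25 25 25 | 25 25 25 25 25 25 25 25 23 19 25 25 25
25 25 19 17 17 17 17 16 20 21 24 25 25 | 25 25 19 17 18 18 19 22 24 23 25 25 25 | 25 25 25 25 25 25 21 19 17 13 13 25 25
25 24 17 17 17 16 15 19 22 22 23 25 25 | 25 24 17 17 17 18 23 24 24 23 23 25 25 | 25 25 25 25 25 23 17 16 16 16  8 21 25
25 22 17 17 17 15 17 22 22 22 23 25 25 | 25 22 17 17 17 22 24 24 24 22 23 25 25 | 25 25 25 25 25 20 16 15 17 15  6 18 25
25 23 17 18 16 16 21 22 22 22 23 25 25 | 25 23 18 18 17 22 24 24 23 20 24 25 25 | 25 25 25 25 24 18 17 17 17  7  4 19 25
25 25 18 18 17 19 22 21 22 22 24 25 25 | 25 25 19 18 17 20 23 23 22 21 25 25 25 | 25 25 25 25 21  9 12 15 1
[... 1758 characters left out ...]
8 16 24 25 24 | 25 25 25 25 25 21 21 25 25 25 25 25 25 25
22 25 24 24 24 22 15 14 17 18 23 24 24 24 | 22 25 24 24 24 22 14 13 17 18 22 24 24 24 | 14 25 25 25 25 18  6  6 19 25 25 25 25 25
17 20 24 24 24 24 24 23 23 24 24 24 24 24 | 19 21 25 24 24 24 24 24 23 24 24 24 24 24 |  3 14 25 25 25 25 25 21 25 25 25 25 25 25
23 23 19 22 25 24 24 24 24 24 24 24 24 24 | 22 22 17 23 25 24 24 24 24 24 24 24 24 24 |  5  7 10 19 25 25 25 25 25 25 25 25 25 25
scene [[265, 196], [260, 167], [303, 158], [322, 156], [328, 174], [310, 187]] area 1901 red 0 warm white 0
top [[395, 168], [391, 217], [328, 211], [302, 198], [305, 165], [333, 161]] area 4387 red 0 warm white 155
ref at start: red 106 warm white 111
```

Run:
```python
from t import *
g=np.load('grip.npy');R=scoopR(20)[0]
for z in(308,200,100,84): print(z,rows([g[0],g[1],z],R))
for n in('scene','top'):
    a=cv2.imread(f'pics/{n}0.png');b=cv2.imread(f'pics/q_{n}.png')
    d=cv2.absdiff(cv2.medianBlur(a,3),cv2.medianBlur(b,3)).max(2)>60
    N,l,st,c=cv2.connectedComponentsWithStats(d.astype(np.uint8));print(n,[st[i].tolist() for i in range(1,N) if st[i,4]>8])
```

```text
308 (array([-0.7883,  0.0906, -0.2042]), array([ 0.0015,  0.0014, -0.0023]))
200 (array([-0.9343,  0.0898,  0.2024]), array([ 0.0015,  0.0014, -0.0023]))
100 (array([-1.0694,  0.089 ,  0.5789]), array([ 0.0015,  0.0014, -0.0023]))
84 (array([-1.091 ,  0.0889,  0.6391]), array([ 0.0015,  0.0014, -0.0023]))
scene [[125, 1, 11, 6, 30], [36, 0, 123, 60, 2238], [194, 0, 53, 18, 571], [174, 17, 64, 89, 3005], [269, 21, 21, 25, 335], [34, 34, 4, 5, 13], [19, 42, 29, 36, 537], [47, 51, 18, 13, 127], [289, 67, 7, 6, 19], [283, 76, 17, 28, 235], [61, 79, 28, 35, 454], [50, 85, 22, 13, 80], [228, 95, 10, 8, 55], [253, 96, 3, 4, 11], [103, 98, 9, 11, 57], [261, 98, 9, 11, 58], [246, 101, 17, 31, 233], [211, 105, 23, 11, 179], [237, 104, 11, 11, 76], [62, 107, 36, 23, 122], [101, 111, 15, 21, 110], [56, 112, 9, 6, 23], [56, 113, 22, 14, 36], [229, 118, 14, 6, 45], [265, 125, 8, 6, 37], [237, 129, 9, 10, 51], [47, 131, 11, 10, 63], [248, 131, 7, 4, 13], [64, 133, 18, 20, 115], [268, 139, 12, 12, 69], [248, 142, 6, 12, 49], [241, 147, 112, 62, 4067], [376, 152, 69, 44, 1989], [245, 156, 19, 4, 36], [409, 201, 5, 6, 20], [192, 222, 66, 44, 2162]]
top [[391, 89, 209, 311, 30735], [402, 102, 4, 5, 11], [405, 102, 33, 26, 599], [392, 108, 10, 13, 67], [400, 121, 6, 31, 142], [432, 131, 7, 18, 85], [128, 142, 112, 71, 4307], [256, 152, 220, 96, 12083], [403, 284, 19, 21, 196], [393, 306, 18, 21, 185], [622, 346, 18, 10, 116], [576, 370, 51, 30, 770], [626, 377, 11, 7, 23], [262, 380, 42, 16, 98], [308, 380, 7, 4, 18], [287, 384, 72, 16, 806], [287, 388, 9, 8, 20]]
```

No stray pellets on the bench, so I take the scoop back to the mat.

Request:
apply_moves:
  moves:
    - [[-0.1, 0.01, -0.03], [0, 0, 0], 1]
    - [[-0.22, 0.025, -0.06], [0, 0, 0], 1]
    - [[-0.35, 0.04, -0.09], [0, 0, 0], 1]
    - [[-0.47, 0.054, -0.12], [0, 0, 0], 1]
    - [[-0.58, 0.067, -0.15], [0, 0, 0], 1]
    - [[-0.67, 0.077, -0.17], [0, 0, 0], 1]
    - [[-0.74, 0.085, -0.19], [0, 0, 0], 1]
    - [[-0.788, 0.09, -0.204], [0, 0, 0], 1]
    - [[-0.83, 0.09, -0.09], [0, 0, 0], 1]
    - [[-0.87, 0.09, 0.02], [0, 0, 0], 1]
    - [[-0.91, 0.09, 0.13], [0, 0, 0], 1]
    - [[-0.934, 0.09, 0.202], [0.0015, 0.0014, -0.002], 1]

```text
clock: 21.07
eef_pos: [534.7, -258.4, 197.4]
eef_rot: [-3.139, -0.351, 1.488]
wrist_force: [0.3, -0.5, -3.0]
finger_gap: 12.1
finger_force: 42.0
```

Run:
```python
from t import *
g=np.load('grip.npy');R=scoopR(20)[0];s=manip.read_state();print(s['eef_pos'],s['eef_rot'],s['wrist_force'])
for z in(150,100,84,78): print(z,rows([g[0],g[1],z],R))
```

```text
[ 534.69852528 -258.43920109  197.36723214] [-3.13870646 -0.35088262  1.487631  ] [ 0.27186838 -0.5492819  -2.97224685]
150 (array([-0.0879, -0.0027,  0.1696]), array([-0.0014, -0.0006,  0.0012]))
100 (array([-0.1566, -0.0022,  0.3574]), array([-0.0014, -0.0006,  0.0012]))
84 (array([-0.1786, -0.002 ,  0.4175]), array([-0.0014, -0.0006,  0.0012]))
78 (array([-0.1869, -0.002 ,  0.4401]), array([-0.0014, -0.0006,  0.0012]))
```

Request:
apply_moves:
  moves:
    - [[-0.04, 0, 0.08], [-0.001, 0, 0.001], 1]
    - [[-0.088, -0.003, 0.17], [-0.001, 0, 0.001], 1]
    - [[-0.12, -0.003, 0.26], [-0.001, 0, 0.001], 1]
    - [[-0.145, -0.002, 0.32], [-0.001, 0, 0.001], 1]
    - [[-0.157, -0.002, 0.357], [-0.001, 0, 0.001], 1]
    - [[-0.168, -0.002, 0.387], [-0.001, 0, 0.001], 1]
    - [[-0.177, -0.002, 0.41], [-0.001, 0, 0.001], 1]
    - [[-0.177, -0.002, 0.41], [-0.001, 0, 0.001], 1]

```text
clock: 21.73
eef_pos: [534.2, -265.2, 87.8]
eef_rot: [3.141, -0.35, 1.485]
wrist_force: [-0.6, 0.6, -2.6]
finger_gap: 12.1
finger_force: 42.0
```

Run:
```python
from t import *
g=np.load('grip.npy');R=scoopR(20)[0];s=manip.read_state();print(s['eef_pos'],s['eef_rot'],s['wrist_force'],s['moment'])
for z in(80,78): print(z,rows([g[0],g[1],z],R))
```

```text
[ 534.16870161 -265.16837284   87.83247644] [ 3.14112777 -0.35043785  1.48519121] [-0.59126612  0.59444895 -2.62296271] [-0.29169035 -0.03984643  0.02079285]
80 (array([-0.0081, -0.0034,  0.0304]), array([-0.    , -0.0004,  0.0005]))
78 (array([-0.0109, -0.0034,  0.0379]), array([-0.    , -0.0004,  0.0005]))
```

Request:
apply_moves:
  moves:
    - [[-0.004, -0.003, 0.012], [0, 0, 0], 1]
    - [[-0.007, -0.003, 0.024], [0, 0, 0], 1]
    - [[-0.01, -0.003, 0.034], [0, 0, 0], 1]
    - [[-0.011, -0.003, 0.038], [0, 0, 0], 1]
    - [[-0.011, -0.003, 0.038], [0, 0, 0], 1]

```text
clock: 22.15
eef_pos: [533.5, -264.5, 78.3]
eef_rot: [3.141, -0.35, 1.485]
wrist_force: [0.5, -1.1, -2.6]
finger_gap: 11.8
finger_force: 42.0
```

Request:
apply_moves:
  moves:
    - [[0, 0, 0], [0, 0, 0], 0.5]
    - [[0, 0, 0], [0, 0, 0], 0.5]
    - [[0, 0, 0], [0, 0, 0], 0.5]
    - [[0, 0, 0], [0, 0, 0], 0.5]
    - [[0, 0, 0], [0, 0, 0], 0.5]
    - [[0, 0, -0.1], [0, 0, 0], 0.5]
    - [[0, 0, -0.25], [0, 0, 0], 0.5]
    - [[0, 0, -0.4], [0, 0, 0], 0.5]
    - [[0, 0, -0.5], [0, 0, 0], 0.5]
    - [[0, 0, -0.6], [0, 0, 0], 0.5]

```text
clock: 22.98
eef_pos: [528.9, -316.5, 221.4]
eef_rot: [3.14, -0.349, 1.485]
wrist_force: [0.0, 0.3, 0.4]
finger_gap: 46.9
finger_force: 0.0
```

Run:
```python
from h import *
R=down(np.radians(7.6));E=np.array([560.5+12.3,281-81.8])
# measure funnel now
t=viewer.camera('top');s=viewer.camera('scene');cv2.imwrite('pics/r_top.png',t);cv2.imwrite('pics/r_scene.png',s)
h=cv2.cvtColor(t,cv2.COLOR_BGR2HSV);m=cv2.inRange(h,(8,150,120),(22,255,255));M=np.zeros_like(m);M[130:250,120:250]=m[130:250,120:250]
o=cv2.morphologyEx(M,cv2.MORPH_OPEN,np.ones((15,15)));c=max(cv2.findContours(o,0,1)[0],key=cv2.contourArea);e=cv2.fitEllipse(c);print(e,px2w('top',*e[0],162))
d=cv2.subtract(M,cv2.dilate(o,np.ones((5,5))));n,l,st,ce=cv2.connectedComponentsWithStats(d)
P=[px2w('top',*ce[i],162) for i in range(1,n) if st[i,4]>40];print(P)
if len(P)==2: v=P[0]-P[1];print(np.linalg.norm(v),np.degrees(np.arctan2(v[1],v[0])),(P[0]+P[1])/2)
# scoop now vs start
a=cv2.imread('pics/scene0.png')[215:270,185:275]
print('scoop diff px',[(n_,int((cv2.absdiff(cv2.imread(f'pics/{n_}0.png'),im)[r].max(2)>60).sum())) for n_,im,r in(('scene',s,np.s_[240:280,225:275]),('top',t,np.s_[160:245,380:430]))])
print(E,rows([*E,300],R))
```

```text
((179.45033264160156, 175.79348754882812), (61.32758712768555, 72.88200378417969), 31.225126266479492) [563.92729508 286.77220343 162.        ]
[array([571.26911295, 193.63668603, 162.        ]), array([549.15190018, 367.15125762, 162.        ]), array([531.44473923, 234.74199071, 162.        ])]
scoop diff px [('scene', 40), ('top', 54)]
[572.8 199.2] (array([ 2.0552, -0.0054,  0.4158]), array([ 0.014 , -0.1096, -0.0688]))
```

Request:
apply_moves:
  moves:
    - [[0.15, 0, -0.1], [0, 0, 0], 0.5]
    - [[1, 0, 0.1], [0.014, -0.11, -0.069], 0.5]
    - [[1, 0, 0.1], [0.014, -0.11, -0.069], 0.5]
    - [[1, 0, 0.1], [0.014, -0.11, -0.069], 0.5]
    - [[1, 0, 0.1], [0.014, -0.11, -0.069], 0.5]
    - [[1, 0, 0.1], [0.014, -0.11, -0.069], 0.5]
    - [[1, 0, 0.1], [0.014, -0.11, -0.069], 0.5]
    - [[1, 0, 0.1], [0.014, -0.11, -0.069], 0.5]

```text
clock: 23.75
eef_pos: [549.9, -70.1, 281.5]
eef_rot: [-3.137, -0.004, 1.709]
wrist_force: [-0.3, 0.2, -0.2]
finger_gap: 47.2
finger_force: 0.0
```

Run:
```python
from h import *
print(rows([571.9,199.9,270],down(np.radians(7.6))),manip.read_state()['joints'])
```

```text
(array([1.0575, 0.2366, 0.0493]), array([-0.0013, -0.0013,  0.0019])) [-0.19405745  0.27475524  1.41645234  0.00246535  1.45558573 -0.33300318]
```

Request:
apply_moves:
  moves:
    - [[1, 0.22, 0.049], [0, 0, 0.002], 0.5]
    - [[1, 0.22, 0.049], [0, 0, 0.002], 0.5]
    - [[1, 0.22, 0.049], [0, 0, 0.002], 0.5]
    - [[1, 0.22, 0.049], [0, 0, 0.002], 0.5]
    - [[1, 0.22, 0.049], [0, 0, 0.002], 0.5]
    - [[1, 0.22, 0.049], [0, 0, 0.002], 0.5]
    - [[1, 0.22, 0.049], [0, 0, 0.002], 0.5]
    - [[1, 0.22, 0.049], [0, 0, 0.002], 0.5]

```text
clock: 24.42
eef_pos: [570.8, 182.8, 268.4]
eef_rot: [-3.135, -0.003, 1.701]
wrist_force: [0.5, -0.2, 0.8]
finger_gap: 46.9
finger_force: 0.0
```

Run:
```python
from h import *
for z in(200,150): print(rows([571.9,199.9,z],down(np.radians(7.6))))
```

```text
(array([0.0664, 0.015 , 0.2736]), array([-0.0021, -0.0011, -0.0008]))
(array([0.0657, 0.0163, 0.4736]), array([-0.0021, -0.0011, -0.0008]))
```

Request:
apply_moves:
  moves:
    - [[0.066, 0.015, 0.1], [0, 0, 0], 0.5]
    - [[0.066, 0.015, 0.2], [0, 0, 0], 0.5]
    - [[0.066, 0.015, 0.274], [-0.002, -0.001, 0], 0.5]
    - [[0.066, 0.015, 0.274], [-0.002, -0.001, 0], 0.5]

```text
clock: 24.75
eef_pos: [571.1, 196.3, 197.1]
eef_rot: [-3.137, 0.001, 1.697]
wrist_force: [-0.3, -1.1, -0.4]
finger_gap: 46.8
finger_force: 0.0
```

Run:
```python
from h import *
print(rows([571.9,199.9,150.5],down(np.radians(7.6))))
```

```text
(array([0.0139, 0.0059, 0.1865]), array([-0.0014,  0.0003, -0.0021]))
```

Request:
apply_moves:
  moves:
    - [[0.005, 0.003, 0.07], [0, 0, 0], 0.5]
    - [[0.005, 0.003, 0.14], [0, 0, 0], 0.5]
    - [[0.005, 0.003, 0.188], [0, 0, 0], 0.5]
    - [[0.005, 0.003, 0.188], [0, 0, 0], 0.5]
    - [[0.005, 0.003, 0.188], [0, 0, 0], 0.5]

```text
clock: 25.17
eef_pos: [573.1, 199.4, 155.1]
eef_rot: [3.14, -0.0, 1.698]
wrist_force: [-0.5, -0.1, 0.5]
finger_gap: 47.3
finger_force: 0.0
```

Run:
```python
from h import *
print(rows([571.9,199.9,150.5],down(np.radians(7.6))))
```

```text
(array([ 0.0028, -0.0046,  0.0183]), array([ 0.0005, -0.0002, -0.0018]))
```

Now close on the ear.

Request:
apply_moves:
  moves:
    - [[0.002, -0.004, 0.017], [0, 0, 0], 0.5]
    - [[0.002, -0.004, 0.017], [0, 0, 0], 0.8]
    - [[0.002, -0.004, 0.017], [0, 0, 0], 0.8]
    - [[0.002, -0.004, 0.017], [0, 0, 0], 1]
    - [[0.002, -0.004, 0.017], [0, 0, 0], 1]
    - [[0.002, -0.004, 0.017], [0, 0, 0], 1]
    - [[0.002, -0.004, 0.017], [0, 0, 0], 1]
    - [[0.002, -0.004, 0.017], [0, 0, 0], 1]
    - [[0.002, -0.004, 0.017], [0, 0, 0], 1]
  squeeze: 32

```text
clock: 25.92
eef_pos: [571.8, 200.6, 150.4]
eef_rot: [3.139, -0.001, 1.699]
wrist_force: [-0.4, -0.2, 1.5]
finger_gap: 11.7
finger_force: 32.0
```

Request:
apply_moves:
  moves:
    - [[0, 0, -0.03], [0, 0, 0], 1]
    - [[0, 0, -0.07], [0, 0, 0], 1]
    - [[0, 0, -0.12], [0, 0, 0], 1]
    - [[0, 0, -0.17], [0, 0, 0], 1]
    - [[0, 0, -0.22], [0, 0, 0], 1]
    - [[0, 0, -0.26], [0, 0, 0], 1]
    - [[0, 0, -0.28], [0, 0, 0], 1]
    - [[0, 0, -0.28], [0, 0, 0], 1]
    - [[0, 0, -0.28], [0, 0, 0], 1]

```text
clock: 26.67
eef_pos: [571.5, 200.5, 220.3]
eef_rot: [3.14, -0.001, 1.699]
wrist_force: [-0.3, -0.3, -2.0]
finger_gap: 12.0
finger_force: 32.0
```

Run:
```python
from h import *
s=manip.read_state();print(s['eef_pos'],s['finger_gap'],s['wrist_force'])
print(rows([508.8,-40.7,219],down(np.radians(7.6))))
```

```text
[571.53751118 200.50367811 220.26877726] 12.048712717362978 [-0.33529331 -0.2591121  -1.96949691]
(array([-0.9249, -0.3719,  0.0039]), array([ 0.0006, -0.0002, -0.0015]))
```

Request:
apply_moves:
  moves:
    - [[-0.04, -0.016, 0], [0, 0, 0], 1]
    - [[-0.13, -0.052, 0], [0, 0, 0], 1]
    - [[-0.25, -0.1, 0], [0, 0, 0], 1]
    - [[-0.38, -0.153, 0], [0, 0, 0], 1]
    - [[-0.51, -0.205, 0], [0, 0, 0], 1]
    - [[-0.64, -0.257, 0], [0, 0, 0], 1]
    - [[-0.75, -0.301, 0], [0, 0, 0], 1]
    - [[-0.84, -0.338, 0], [0, 0, 0], 1]
    - [[-0.9, -0.362, 0], [0, 0, 0], 1]
    - [[-0.92, -0.37, 0], [0, 0, 0], 1]
    - [[-0.92, -0.37, 0], [0, 0, 0], 1]
    - [[-0.92, -0.37, 0], [0, 0, 0], 1]

```text
clock: 27.67
eef_pos: [509.1, -39.1, 219.7]
eef_rot: [3.14, -0.001, 1.698]
wrist_force: [0.4, -0.4, -0.6]
finger_gap: 11.8
finger_force: 32.0
```

Run:
```python
from h import *
t=cv2.imread('pics/r_top.png');x,y=w2px('top',[[496,41,60]])[0].astype(int);print(x,y)
g=cv2.cvtColor(t,cv2.COLOR_BGR2GRAY);m=np.zeros_like(g);w=40;m[y-w:y+w,x-w:x+w]=(g[y-w:y+w,x-w:x+w]>90)*255
c=max(cv2.findContours(m,0,1)[0],key=cv2.contourArea);r=cv2.minAreaRect(c);print(r);print('foot if z=2',px2w('top',*r[0],2),'collar z=60',px2w('top',*r[0],60), [px2w('top',*p,2)[:2].round(1).tolist() for p in cv2.boxPoints(r)])
for yy in range(y-30,y+32,2): print(' '.join(f'{int(v)//10:2d}' for v in g[yy,x-30:x+34:2]))
s=manip.read_state();print(s['eef_pos'],s['eef_rot'],s['finger_gap'],rows([508,-39.5,99],down(np.radians(7.6))))
n=viewer.camera('scene');h=cv2.cvtColor(n,cv2.COLOR_BGR2HSV)[150:225,375:435]
for yy in range(10,72,1): print(''.join('.' if V<60 else 'W' if S<40 and V>200 else 'R' if S>90 else 'r' if S>55 else 'g' for H,S,V in h[yy]))
```

```text
308 215
((308.0, 215.0), (46.0, 46.0), 0.0)
foot if z=2 [500.98428611  41.90342688   2.        ] collar z=60 [497.73946767  41.51411062  60.        ] [[447.5, 94.0], [553.7, 95.9], [555.1, -10.9], [448.5, -11.7]]
 6  5  5  6  5  5  5  5  5  5  6  5  6  6  5  6  6  6  7  6  6  6  6  5  6  6  6  5  5  6  6  6
 5  5  5  5  6  6  5  5  6  5  5  6  6  6  5  6  6  6  6  6  6  6  5  6  6  6  6  5  6  6  6  6
 6  5  6  5  5  6  6  6  6  6  5  6  6  6  6  6  6  6  6  6  5  6  6  6  5  6  6  6  6  6  5  5
 5  6  6  5  5  6  6  5  6  6  6  6  6  6  6  5  5  6  6  6  6  6  6  6  6  5  6  6  5  6  6  6
 6  6  6  5  6  6  6  6  6  6  6  6  6  7 14 15 14  6  6  6  6  6  6  6  6  6  6  5  6  5  6  6
 6  6  6  6  6  6  6  6  6  6  6  5  7 18 25 25 25 15  7  6  6  7  7  7  7  6  6  6  6  6  6  5
 6  6  6  6  5  8 13 15 14 14 15 17 20 25 25 25 25 25 24 24 23 24 24 24 23 11  5  6  6  6  6  5
 6  6  5  6  6 17 25 25 25 25 25 25 25 25 24 21 24 25 25 25 25 25 25 25 25 16  6  5  6  6  6  6
 6  6  6  6  5 18 25 25 25 25 25 25 25 24 23 25 22 24 25 25 25 25 25 25 25 15  6  6  6  6  6  6
 6  6  6  6  5 17 25 25
[... 5353 characters left out ...]
WWWWgggg.....................
................ggggggWWWWWWWWWWggggg.......................
..................gggggggggggggggggg........................
....................ggggggggggggggg.........................
......................ggggggggg.............................
............................................................
............................................................
............................................................
............................................................
............................................................
............................................................
............................................................
```

All three red pellets show inside the jar and nothing in its neck, and the whites blend into the bright floor. The stand's centre is at (497.7,41.5), which agrees with the funnel's original place, so I lower the funnel.

Request:
apply_moves:
  moves:
    - [[0, -0.002, 0.06], [0, 0, 0], 1]
    - [[0, -0.002, 0.14], [0, 0, 0], 1]
    - [[0, -0.002, 0.22], [0, 0, 0], 1]
    - [[0, -0.002, 0.28], [0, 0, 0], 1]
    - [[0, -0.002, 0.32], [0, 0, 0], 1]
    - [[0, -0.002, 0.35], [0, 0, 0], 1]
    - [[0, -0.002, 0.38], [0, 0, 0], 1]
    - [[0, -0.002, 0.38], [0, 0, 0], 1]

```text
clock: 28.38
eef_pos: [508.6, -39.0, 124.0]
eef_rot: [3.141, -0.001, 1.699]
wrist_force: [-0.2, 0.2, -1.5]
finger_gap: 11.8
finger_force: 32.0
```

Request:
apply_moves:
  moves:
    - [[0, 0, 0.025], [0, 0, 0], 1]
    - [[0, 0, 0.05], [0, 0, 0], 1]
    - [[0, 0, 0.075], [0, 0, 0], 1]
    - [[0, 0, 0.095], [0, 0, 0], 1]
    - [[0, 0, 0.098], [0, 0, 0], 1]
    - [[0, 0, 0.098], [0, 0, 0], 1]

```text
clock: 28.88
eef_pos: [508.9, -39.4, 100.3]
eef_rot: [3.14, -0.001, 1.699]
wrist_force: [-0.8, -0.1, -1.0]
finger_gap: 11.9
finger_force: 32.0
```

Request:
apply_moves:
  moves:
    - [[0, 0, 0.003], [0, 0, 0], 1]
    - [[0, 0, 0.003], [0, 0, 0], 0.5]
    - [[0, 0, 0.003], [0, 0, 0], 0.5]
    - [[0, 0, 0.003], [0, 0, 0], 0.5]
    - [[0, 0, 0.003], [0, 0, 0], 0.5]
    - [[0, 0, 0.003], [0, 0, 0], 0.5]
    - [[0, 0, -0.1], [0, 0, 0], 0.5]
    - [[0, 0, -0.25], [0, 0, 0], 0.5]
    - [[0, 0, -0.4], [0, 0, 0], 0.5]
    - [[-0.2, 0, -0.55], [0, 0, 0], 0.5]
    - [[-0.5, -0.1, -0.6], [0, 0, 0], 0.5]
    - [[-0.7, -0.2, -0.6], [0, 0, 0], 0.5]

```text
clock: 29.88
eef_pos: [498.2, -153.7, 243.7]
eef_rot: [3.137, 0.001, 1.701]
wrist_force: [0.3, -0.2, -0.5]
finger_gap: 47.2
finger_force: 0.0
```

Request:
apply_moves:
  moves:
    - [[-0.7, -0.5, 0], [0, 0, 0], 0.5]
    - [[-0.7, -0.5, 0], [0, 0, 0], 0.5]
    - [[-0.7, -0.5, 0], [0, 0, 0], 0.5]
    - [[-0.7, -0.5, 0], [0, 0, 0], 0.5]
    - [[-0.7, -0.5, 0], [0, 0, 0], 0.5]
    - [[-0.7, -0.5, 0], [0, 0, 0], 0.5]
    - [[-0.7, -0.5, 0], [0, 0, 0], 0.5]
    - [[-0.7, -0.5, 0], [0, 0, 0], 0.5]

```text
clock: 30.55
eef_pos: [396.1, -341.8, 241.0]
eef_rot: [3.14, -0.001, 1.698]
wrist_force: [0.4, 0.7, 0.1]
finger_gap: 47.3
finger_force: 0.0
```

Run:
```python
from h import *
s=manip.read_state();print(s['eef_pos'],s['qd'].round(3))
t=viewer.camera('top');sc=viewer.camera('scene')
h=cv2.cvtColor(t,cv2.COLOR_BGR2HSV);m=cv2.inRange(h,(8,150,120),(22,255,255));M=np.zeros_like(m);M[170:260,240:375]=m[170:260,240:375]
o=cv2.morphologyEx(M,cv2.MORPH_OPEN,np.ones((15,15)));c=max(cv2.findContours(o,0,1)[0],key=cv2.contourArea);e=cv2.fitEllipse(c);print(e,px2w('top',*e[0],112))
for n,im in(('top',t),('scene',sc)):
    d=cv2.absdiff(cv2.medianBlur(cv2.imread(f'pics/{n}0.png'),3),cv2.medianBlur(im,3)).max(2)>60
    N,l,st,c=cv2.connectedComponentsWithStats(d.astype(np.uint8));print(n,[st[i].tolist() for i in range(1,N) if st[i,4]>12])
```

```text
[ 396.08108962 -341.78188687  240.9656301 ] [ 0.035 -0.008  0.004  0.001  0.     0.003]
((307.3431701660156, 213.14878845214844), (65.08348083496094, 66.04155731201172), 176.34689331054688) [498.56714779  42.54038247 112.        ]
top [[188, 175, 10, 10, 81], [398, 178, 11, 3, 15], [256, 180, 64, 39, 169], [441, 187, 19, 11, 128], [429, 188, 8, 10, 68], [206, 196, 10, 7, 47], [197, 200, 10, 7, 53], [341, 204, 16, 3, 25], [298, 206, 16, 12, 46], [296, 209, 64, 39, 147], [517, 213, 123, 187, 13263], [304, 214, 15, 12, 38], [257, 220, 18, 5, 49], [563, 377, 36, 23, 415], [280, 378, 27, 14, 68], [308, 380, 7, 4, 16], [291, 384, 73, 16, 794]]
scene [[123, 1, 9, 7, 40], [36, 0, 151, 114, 5800], [224, 16, 19, 22, 96], [215, 19, 13, 29, 101], [254, 33, 10, 5, 23], [34, 34, 4, 5, 13], [260, 39, 11, 13, 80], [19, 42, 29, 36, 538], [315, 45, 9, 14, 28], [47, 51, 18, 13, 131], [283, 81, 17, 23, 200], [50, 85, 21, 13, 77], [105, 100, 5, 7, 18], [62, 107, 36, 23, 122], [101, 111, 20, 21, 163], [56, 112, 9, 6, 23], [67, 113, 11, 7, 15], [140, 115, 15, 30, 172], [117, 119, 22, 11, 69], [56, 120, 10, 7, 20], [47, 131, 11, 10, 61], [64, 133, 18, 20, 114], [126, 135, 7, 10, 43], [142, 144, 7, 5, 26], [129, 161, 38, 21, 392], [292, 166, 31, 22, 66], [339, 171, 12, 6, 20], [334, 174, 19, 30, 61], [396, 189, 5, 4, 15], [281, 192, 14, 11, 26], [409, 201, 5, 6, 20], [317, 206, 10, 3, 19], [223, 245, 7, 8, 45], [213, 249, 7, 6, 36], [204, 250, 7, 7, 40]]
```

Run:
```python
from h import *
for nm in('old','new'):
    for n,(x0,x1,y0,y1) in(('top',(425,462,203,217)),('scene',(198,226,230,247))):
        im=cv2.imread(f'pics/{n}0.png') if nm=='old' else viewer.camera(n)
        r=im[y0:y1,x0:x1].astype(int);print(nm,n,'warm px (R-B>8, bright)',int(((r[...,2]-r[...,0]>8)&(r[...,2]>190)&(r[...,2]-r[...,0]<70)).sum()))
```

```text
old top warm px (R-B>8, bright) 130
old scene warm px (R-B>8, bright) 72
new top warm px (R-B>8, bright) 0
new scene warm px (R-B>8, bright) 0
```

The scoop is empty and everything is in place, so I hand in.

```bash
python3 -c "
from cell import manip
print(manip.sign_off())"
```

```text
the job is handed in; nothing more can be done
None
```

I handed the job in at about 31 s; no verdict came back. By my last checks the funnel is back in its stand, the empty scoop lies level on the mat and the bystanders are undisturbed; I saw the three red pellets in the jar, but the three white ones I infer are there, as none showed in the scoop or on the bench.

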